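Unlock the polish caddy and hold the key turned

ROBOT

A 6-joint arm with a two-finger parallel gripper is mounted at the origin on the work surface. World frame = base frame: x ahead of the robot, y to its left, z up, the work surface at z = 0. Lengths are in m, angles in rad, forces in N, time in s.
With the tool pointing down it reaches from about 0.375 to 0.975 m from the base axis. Payload 3.8 kg.
Tool frame: the origin (TCP) lies at the very end of the fingers, on their centre line; the grasp point (between the pads) lies 19 mm behind it (bot.grip_point_offset is the distance from the TCP to the grasp point, in m); z points along the fingers, x is the direction in which the jaws open and shut, and the axes are right-handed (so a half turn about z gives the same grasp; the last joint's range is limited). The gripper opens to 85 mm and grips with 20 to 120 N. Pads are 22 mm wide; open, the fingers measure 114 mm over their backs; the gripper's body (76 mm by 85 mm) begins 54 mm behind the grasp point. The pads swing forward as they close: fully open they stand 13 mm farther back than shut.
Start: joints at [-1.223, 0.264, 1.604, -0, 1.274, -0.037], TCP at [0.253, -0.626, 0.231] pointing down, gripper open.
Joint ranges: [-2.63, 2.63], [-0.94, 2.18], [0.31, 2.57], [-1.31, 4.45], [0, 2.66], [-2.55, 2.55]. Speed limits (rad/s): [2.57, 2.57, 3.14, 3.14, 3.14, 3.14].

INTERFACE

Orientations are given as a rotation vector (axis times angle).
In Python, from workcell import bot, read_camera gives the robot as it stands.
- The arm moves only by the tool arm_command, never from a script. Its argument "rows" is a list of rows, each an object with "delta_rot": the turn, a rotation vector about the tool's x, y, z in rad, a list of three; "xyz": the shift along the tool's x, y, z in m, a list of three; "gripper": the finger opening in m, from 0 to 0.0854. A call has 1 to 12 rows; each row shifts and turns the commanded pose from where the row before left it, along the tool's axes as they then stand; what a row does not reach is not made up. A row lasts 1/10 s, in which the tool goes at most 50 mm and 8.59 degrees, less where a joint would pass 70% of its speed; a pose out of reach is approached as far as the arm can. A call is refused whole if a number of a shift passes 0.05 or a number of a turn 0.15, either way. A call with a gripper value outside its range is refused whole. The fingers move at their own pace and stop on an object; "force" is the grip in N (left out, the last holds). Time passes only in rows, so rows that do not move let the fingers close. It gives the time, the measured TCP pose, the force and the opening at its end, in the units of the state.
- bot.read_state(): the state, without advancing time (a new reading comes with each control period).
- read_camera(name): name is "scene" or "top" or "wrist"; returns a dict with "pixels" (384x512x3 uint8, red, green, blue), "range_z" (384x512 float32, m along the optical axis (not along the pixel's ray), 0 where there is no reading), "intrinsics" (3x3 intrinsics, pixels), "camera_from_world" (4x4, takes a point from world to camera coordinates). Camera axes: x right, y up, looking along -z (the intrinsics and any distortion apply to the point x, -y, -z); pixel columns grow to the right and rows downward; lengths in m; the calibration is good to about 2 mm. A picture is of the moment at which its call begins.
- bot.finish_job(): hands the job in, once; it reports no verdict.
The state is a dict: "time": time; "q": joint angles; "joint_vel": joint speeds; "joint_torque": joint torques, N m; "tool_pos": TCP position; "tcp_rot": TCP orientation; "wrist_force": force on the tool from outside, world axes, zero at the start; "torque": the same for the moment, N m; "width": opening from 0.0 (shut) to 1.0 (fully open).
Only numpy, scipy, OpenCV 4.12 (cv2) and the standard library are available. Lean on these libraries where they do the work, as an engineer would, in place of code of your own. Each camera call takes 0.05 s, during which the arm holds its last target.

TASK

Unlock the shoe-polish caddy for me: take the red-headed key out of the key block, ease it all the way down into the lock in the caddy's lid (the pins are sticky, so wiggle it rather than ram it), then turn it a quarter turn clockwise to its stop. The latch is sprung, so finish while still gripping the key and holding it turned, fully home, so that I can lift the lid; leave the black key, the tins and the brush where they are.

Things in the scene. Friction and masses are not known exactly. Their poses are not given: they have to be found in the camera images.
- red_key: The caddy's key (24 to 50 g), standing blade down in the block. Origin: centre of the shoulder's underside, where the blade begins; z up, x along the blade's width, y through its thickness. Steel blade below: 10 mm wide (x), 3 mm thick (y), 30 mm long, the last 6 mm tapering to a 2 mm wide tip. Above: red shoulder 22 (x) x 12 (y) x 6 mm high, then the head. Alike either way round (half turn about z).
- black_key: Look-alike key with a black head, same shape and size, in another slot of the same block. It is for another lock: leave it in the block.
- key_block: Fixed pine block 52 (x) x 172 (y) x 42 mm high, origin at the centre of its underside. Three upright slots in a row along its y at -56, 0 and +56 mm, each 5.5 (x) x 12.5 (y) mm and 34 mm deep. The keys start in the two outer slots, shoulders resting on its top (42 mm up), blade width along the block's y.
- caddy: Grey plastic caddy, fixed, 170 (x) x 240 (y) mm, 92 mm high without its lid; origin at the centre of its underside. The 12 mm thick lid (top at 104 mm) is hinged along the far (+x) edge and held shut by a sprung latch that the lock draws back; the lock's axis is upright, 43 mm to the -x side of the caddy's centre.
- keyway (a point): The lock's mouth: centre of the round brass plug's face (25 mm across, in a 37 mm steel bezel), 108 mm above the shelf. z up, x along the keyway's length; turns with the plug. Keyway 11.4 (x) x 4 (y) mm, 32 mm deep; a sloped lead-in 3 mm deep widens the mouth 2.2 mm on every side. The key goes straight down, blade width along x, till its shoulder sits on the face (key origin at this point).
- plug (a joint): Turn of the lock plug in rad: 0 locked, grows clockwise seen from above, stop at 1.57 (a quarter turn). A spring drives it back to 0 with 0.03 N m at the start and 0.08 N m at the stop, so it returns if the key is let go. With play and give the plug lags 0.1 to 0.2 rad behind the hand, so the hand has to turn a little more than the plug.
- tin_dark: Closed round steel polish tin with a black lid, 76 mm across, 25 mm high, loose; origin at the centre of its underside. Leave alone.
- tin_brown: Closed round steel polish tin with a brown lid, 76 mm across, 25 mm high, loose; origin at the centre of its underside. Leave alone.
- brush: Wooden shoe brush lying on its black bristles, 160 (x) x 50 (y) x 44 mm high, loose; origin at the centre of its underside. Leave alone.
- key_head (a point): Centre of the red key's flat plastic head, 23 mm above the key's origin, same axes. The head is 30 mm wide (x), 10 mm thick (y) and 34 mm high, with its top 40 mm above the key's origin; pinch it across the 10 mm thickness (y) from above.
- pins (a point): A point in the keyway 16 mm below its mouth, at the middle of three sprung pins that reach in from its short ends at 9, 16 and 23 mm depth. They catch the blade's tip and stick: shoved straight they can take 20 to 50 N, but rocking the key 5 degrees to and fro about its own axis while pressing with 8 to 20 N walks it past them. The plug cannot turn until the key is past all three.

How it is judged:
By the outcome, as a careful person would: the job done as asked, in the order asked, and still so for the second after the job is handed in, while the arm keeps its last pose, push and grip.
It also fails if it takes over 72 s, if anything falls off the work surface, if the arm or the gripper's body presses on something with over 40 N, if the wrist force passes 120 N, or if a joint passes its speed limit or range.

## Working session

There is one attempt and no reset: what is moved stays moved. The work goes in short steps, Python scripts to look and compute and a tool call to move; the robot and the scene stay as the last step left them, time stands still between calls to the robot, and variables do not carry over. Pictures are saved under pics/ and viewed, and the job is handed in when it is done.

Besides the shell and the picture viewer there is one more tool, called after "Emit:" in YAML: its name, and indented under it one key for each argument. arm_command: Moves the arm, as the interface text tells. Its arguments: {"type":"object","properties":{"rows":{"type":"array","items":{"type":"object","properties":{"delta_rot":{"type":"array","items":{"type":"number"}},"xyz":{"type":"array","items":{"type":"number"}},"gripper":{"type":"number"}}}},"force":{"type":"number"}},"required":["rows"]}

```bash
ls; mkdir -p pics; cat > h.py <<'E'
import numpy as np, cv2
from workcell import bot, read_camera
from scipy.spatial.transform import Rotation as R
def world(c,mask=None):
    z=c["range_z"];K=c["intrinsics"];h,w=z.shape
    u,v=np.meshgrid(np.arange(w),np.arange(h))
    x=(u-K[0,2])/K[0,0]*z; y=(v-K[1,2])/K[1,1]*z
    P=np.stack([x,-y,-z,np.ones_like(z)],-1)
    W=P@np.linalg.inv(c["camera_from_world"]).T
    W=W[...,:3]; W[z==0]=np.nan
    return W
def save(c,name,crop=None,scale=1):
    im=c["pixels"][...,::-1]
    if crop: im=im[crop[1]:crop[3],crop[0]:crop[2]]
    im=cv2.resize(im,None,fx=scale,fy=scale,interpolation=cv2.INTER_CUBIC)
    cv2.imwrite("pics/"+name,im)
E
python3 - <<'E'
from h import *
s=bot.read_state(); print(s, bot.grip_point_offset)
for n in ["scene","top","wrist"]:
    c=read_camera(n); save(c,n+"0.png"); print(n,c["intrinsics"].tolist(),np.linalg.inv(c["camera_from_world"]).round(3).tolist(),c.keys())
    np.savez("/tmp/%s0.npz"%n,**{k:v for k,v in c.items() if isinstance(v,np.ndarray)})
E
```

```text
pics
{'time': 0.0, 'q': array([-1.22291684e+00,  2.64753429e-01,  1.60538159e+00,  1.76418604e-05,
        1.27370155e+00, -3.69150895e-02]), 'joint_vel': array([ 0.00057731, -0.00021075,  0.00155398, -0.00139248, -0.00063029,
       -0.00079154]), 'joint_torque': array([-1.99284397e-03, -5.15117526e+01, -3.67312896e+01, -2.31380800e-04,
        1.29561828e-02,  1.13192630e-05]), 'tool_pos': array([ 0.2531174 , -0.62495173,  0.22995775]), 'tcp_rot': array([-2.60410721,  1.75494525,  0.00283145]), 'wrist_force': array([ 0.49293576, -0.38089403, -0.54618441]), 'torque': array([-0.03446326,  0.02275485,  0.00237254]), 'width': 1.0050829214875898} 0.0187
scene [[379.34484625209933, 0.0, 252.31610353620192], [0.0, 379.34484625209933, 187.55005845789222], [0.0, 0.0, 1.0]] [[0.571, -0.608, 0.551, 1.129], [0.82, 0.41, -0.399, -0.439], [0.017, 0.68, 0.733, 0.82], [0.0, 0.0, 0.0, 1.0]] dict_keys(['pixels', 'range_z', 'intrinsics', 'camera_from_world'])
top [[497.8638343482182, 0.0, 255.38267249619582], [0.0, 497.8638343482182, 193.12083184474287], [0.0, 0.0, 1.0]] [[0.003, 0.985, -0.171, 0.326], [-1.0, 0.006, 0.015, -0.01], [0.016, 0.171, 0.985, 1.426], [0.0, 0.0, 0.0, 1.0]] dict_keys(['pixels', 'range_z', 'intrinsics', 'camera_from_world'])
wrist [[319.10136262766747, 0.0, 258.345986420434], [0.0, 319.10136262766747, 187.86217529167095], [0.0, 0.0, 1.0]] [[0.376, 0.881, 0.288, 0.327], [-0.927, 0.358, 0.115, -0.596], [-0.002, -0.31, 0.951, 0.373], [0.0, 0.0, 0.0, 1.0]] dict_keys(['pixels', 'range_z', 'intrinsics', 'camera_from_world'])
```

View pics/scene0.png

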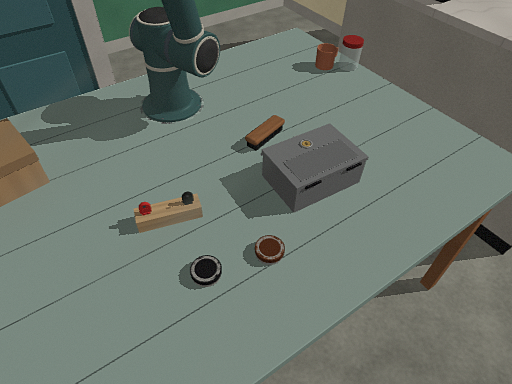

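View pics/top0.png

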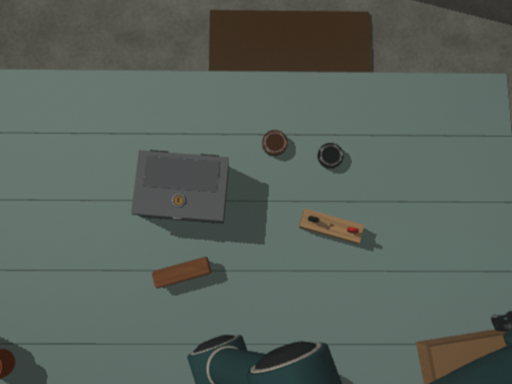

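View pics/wrist0.png

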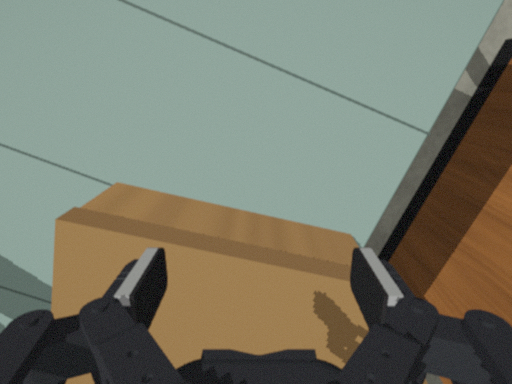

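The top view shows the red key at about (352,230) and the black key at (314,219). The brass plug is at (179,200). The tins are at (275,142) and (330,155), and the brush at (181,272). Next I'll measure these.

```bash
python3 - <<'E'
from h import *
for n in ["top","scene"]:
    c=dict(np.load("/tmp/%s0.npz"%n)); W=world(c); hsv=cv2.cvtColor(c["pixels"],cv2.COLOR_RGB2HSV).astype(int)
    reg=(W[...,0]>.35)&(W[...,0]<.75)
    red=reg&((hsv[...,0]<6)|(hsv[...,0]>174))&(hsv[...,1]>170)&(hsv[...,2]>90)&(W[...,1]<-.1)&(W[...,2]>0.03)
    P=W[red]; print(n,"red",len(P),np.median(P,0).round(4),P.min(0).round(3),P.max(0).round(3))
    t=P[P[:,2]>P[:,2].max()-.008]; print(t.mean(0).round(4),len(t))
    blk=(W[...,2]>.036)&(W[...,2]<.048)&(W[...,0]>.3)&(W[...,0]<.6)&(W[...,1]<-.1)&(W[...,1]>-.4)&(hsv[...,0]>8)&(hsv[...,0]<22)&(hsv[...,1]>80)
    B=W[blk][:,:2]; r=cv2.minAreaRect(B.astype(np.float32)); print("block",len(B),r, np.median(W[blk][:,2]))
    lid=(W[...,2]>.098)&(W[...,2]<.112)&(W[...,0]>.3)&(W[...,0]<.8)&(abs(W[...,1]-.15)<.25)&(hsv[...,1]<60)
    L=W[lid]; r=cv2.minAreaRect(L[:,:2].astype(np.float32)); print("lid",len(L),r,np.median(L[:,2]))
    br=(W[...,2]>.095)&(W[...,2]<.125)&(hsv[...,0]>12)&(hsv[...,0]<30)&(hsv[...,1]>100)&(W[...,0]>.35)&(W[...,0]<.7)&(abs(W[...,1]-.15)<.2)
    Q=W[br]; print("brass",len(Q),np.median(Q,0).round(4),cv2.minEnclosingCircle(Q[:,:2].astype(np.float32)))
    # other objs heights
c=dict(np.load("/tmp/top0.npz"))
im=c["pixels"][...,::-1]
a=cv2.resize(im[170:230,140:220],None,fx=8,fy=8,interpolation=cv2.INTER_CUBIC)
b=cv2.resize(im[195:255,290:370],None,fx=8,fy=8,interpolation=cv2.INTER_CUBIC)
cv2.imwrite("pics/crop_a.png",a);cv2.imwrite("pics/crop_b.png",b)
E
```

```text
top red 30 [ 0.4624 -0.2921  0.0782] [ 0.457 -0.304  0.065] [ 0.468 -0.283  0.085]
[ 0.4612 -0.2955  0.0807] 18
block 975 ((0.47587448358535767, -0.24396660923957825), (0.17167015373706818, 0.05314585566520691), 74.6936264038086) 0.0418126830658081
lid 5675 ((0.576305627822876, 0.1736326366662979), (0.2469608336687088, 0.18229100108146667), 86.01261901855469) 0.10454301295945889
brass 64 [0.5353 0.1782 0.1067] ((0.5361882448196411, 0.17732515931129456), 0.012908155098557472)
scene red 116 [ 0.4664 -0.2993  0.0653] [ 0.459 -0.312  0.041] [ 0.471 -0.285  0.084]
[ 0.4645 -0.2985  0.0795] 31
block 831 ((0.47793835401535034, -0.24452200531959534), (0.1710655838251114, 0.056935183703899384), 75.97037506103516) 0.04197925226227672
lid 3744 ((0.5791696906089783, 0.1729864478111267), (0.24834151566028595, 0.1832188367843628), 85.56830596923828) 0.10520170569143883
brass 38 [0.5365 0.1777 0.108 ] ((0.5362145900726318, 0.1772664487361908), 0.01237376220524311)
```

View pics/crop_a.png

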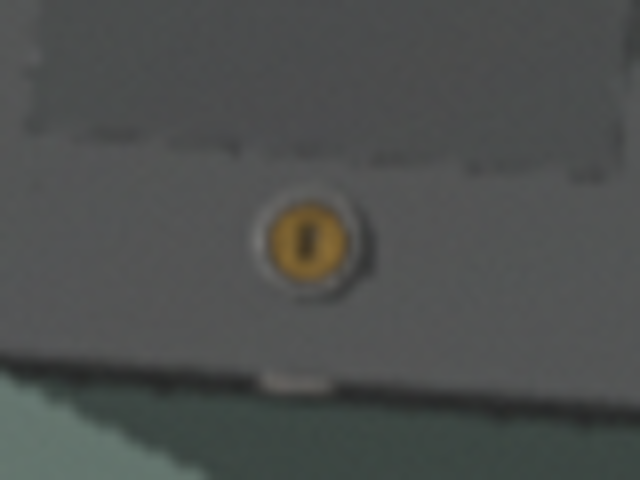

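View pics/crop_b.png

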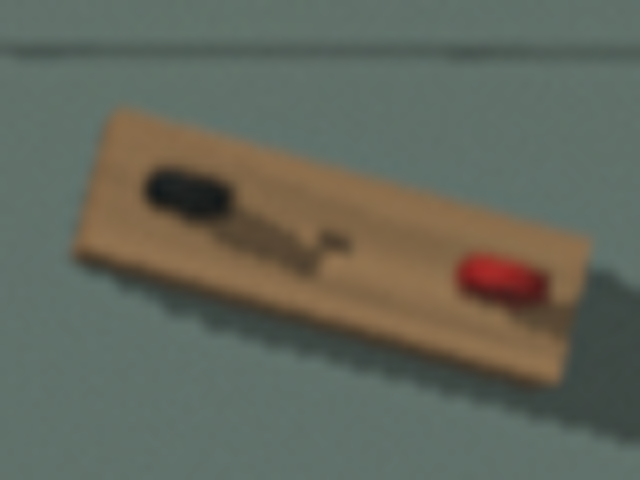

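```bash
cat >> h.py <<'E'
def st():
    s=bot.read_state(); Rm=R.from_rotvec(s["tcp_rot"]).as_matrix()
    yaw=np.degrees(np.arctan2(Rm[1,0],Rm[0,0]))
    print("t %.2f"%s["time"],"tcp",s["tool_pos"].round(4),"jawyaw %.2f"%yaw,"z",Rm[:,2].round(4),"q",s["q"].round(3),"F",s["wrist_force"].round(1),"M",s["torque"].round(2),"w %.4f"%(s["width"]*.0854))
    return s,Rm,yaw
def plan(target):
    s,Rm,yaw=st(); d=Rm.T@(np.array(target)-s["tool_pos"]); print("delta tool",d.round(4)); return d
E
python3 - <<'E'
from h import *
plan([.462,-.298,.2])
E
```

```text
t 0.15 tcp [ 0.2532 -0.6251  0.2302] jawyaw -67.95 z [-6.0e-04  1.7e-03 -1.0e+00] q [-1.223  0.265  1.605 -0.     1.274 -0.037] F [ 0.2 -0.   0.2] M [-0.03 -0.02 -0.01] w 0.0858
delta tool [-0.2247 -0.3163  0.0306]
```

Emit:
arm_command:
  rows:
    - {"xyz": [-0.0225,-0.0316,0],"delta_rot": [0,0,0]}
    - {"xyz": [-0.0225,-0.0316,0]}
    - {"xyz": [-0.0225,-0.0316,0]}
    - {"xyz": [-0.0225,-0.0316,0]}
    - {"xyz": [-0.0225,-0.0316,0]}
    - {"xyz": [-0.0225,-0.0316,0]}
    - {"xyz": [-0.0225,-0.0316,0]}
    - {"xyz": [-0.0225,-0.0316,0]}
    - {"xyz": [-0.0225,-0.0316,0]}
    - {"xyz": [-0.0225,-0.0316,0]}

```text
invalid input
```

Emit:
arm_command:
  rows:
    - {"xyz": [0,0,0],"delta_rot": [0,0,-0.1325]}
    - {"delta_rot": [0,0,-0.1325]}
    - {"delta_rot": [0,0,-0.1325]}
    - {"delta_rot": [0,0,-0.1325]}
    - {"delta_rot": [0,0,-0.1325]}
    - {"delta_rot": [0,0,-0.1325]}
    - {"delta_rot": [0,0,-0.1325]}
    - {"delta_rot": [0,0,0]}
    - {"delta_rot": [0,0,0]}

```text
invalid input
```

```bash
python3 - <<'E'
from h import *
plan([.462,-.298,.2])
c=read_camera("wrist"); save(c,"wrist1.png")
np.savez("/tmp/w1.npz",**c)
W=world(c); hsv=cv2.cvtColor(c["pixels"],cv2.COLOR_RGB2HSV).astype(int)
red=((hsv[...,0]<6)|(hsv[...,0]>174))&(hsv[...,1]>150)&(hsv[...,2]>70)
P=W[red&(W[...,2]>.03)]; print(len(P)); 
t=P[P[:,2]>P[:,2].max()-.006]; print(t.mean(0).round(4),len(t),P[:,2].max(),cv2.minAreaRect(t[:,:2].astype(np.float32)))
blk=(abs(W[...,2]-.042)<.004)&(hsv[...,0]>8)&(hsv[...,0]<22)&(hsv[...,1]>80)
B=W[blk];print(len(B),cv2.minAreaRect(B[:,:2].astype(np.float32)))
E
```

```text
t 0.15 tcp [ 0.2532 -0.6251  0.2302] jawyaw -67.95 z [-6.0e-04  1.7e-03 -1.0e+00] q [-1.223  0.265  1.605 -0.     1.274 -0.037] F [ 0.2 -0.   0.2] M [-0.03 -0.02 -0.01] w 0.0858
delta tool [-0.2247 -0.3163  0.0306]
0Traceback (most recent call last):
  File "<stdin>", line 8, in <module>
    return umr_maximum(a, axis, None, out, keepdims, initial, where)
ValueError: zero-size array to reduction operation maximum which has no identity
```

View pics/wrist1.png

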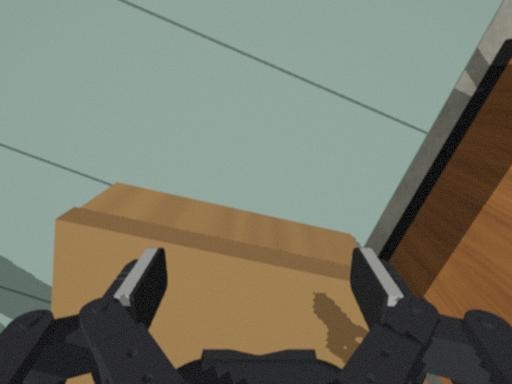

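Both calls were refused, so each row probably needs all three keys. I'll send full rows.

Emit:
arm_command:
  rows:
    - {"xyz": [-0.0225,-0.0316,0],"delta_rot": [0,0,0],"gripper": 0.085}
    - {"xyz": [-0.0225,-0.0316,0],"delta_rot": [0,0,0],"gripper": 0.085}
    - {"xyz": [-0.0225,-0.0316,0],"delta_rot": [0,0,0],"gripper": 0.085}
    - {"xyz": [-0.0225,-0.0316,0],"delta_rot": [0,0,0],"gripper": 0.085}
    - {"xyz": [-0.0225,-0.0316,0],"delta_rot": [0,0,0],"gripper": 0.085}
    - {"xyz": [-0.0225,-0.0316,0],"delta_rot": [0,0,0],"gripper": 0.085}
    - {"xyz": [-0.0225,-0.0316,0],"delta_rot": [0,0,0],"gripper": 0.085}
    - {"xyz": [-0.0225,-0.0316,0],"delta_rot": [0,0,0],"gripper": 0.085}
    - {"xyz": [-0.0225,-0.0316,0],"delta_rot": [0,0,0],"gripper": 0.085}
    - {"xyz": [-0.0225,-0.0316,0],"delta_rot": [0,0,0],"gripper": 0.085}

```text
time: 1.2
tool_pos: [0.4623, -0.297, 0.2312]
tcp_rot: [-2.605, 1.756, -0.0]
wrist_force: [0.9, -0.0, -0.7]
width: 0.996
```

Emit:
arm_command:
  rows:
    - {"xyz": [0,0,0],"delta_rot": [0,0,-0.1325],"gripper": 0.085}
    - {"xyz": [0,0,0],"delta_rot": [0,0,-0.1325],"gripper": 0.085}
    - {"xyz": [0,0,0],"delta_rot": [0,0,-0.1325],"gripper": 0.085}
    - {"xyz": [0,0,0],"delta_rot": [0,0,-0.1325],"gripper": 0.085}
    - {"xyz": [0,0,0],"delta_rot": [0,0,-0.1325],"gripper": 0.085}
    - {"xyz": [0,0,0],"delta_rot": [0,0,-0.1325],"gripper": 0.085}
    - {"xyz": [0,0,0],"delta_rot": [0,0,-0.1325],"gripper": 0.085}
    - {"xyz": [0,0,0],"delta_rot": [0,0,0],"gripper": 0.085}
    - {"xyz": [0,0,0],"delta_rot": [0,0,0],"gripper": 0.085}

```text
time: 2.1
tool_pos: [0.4617, -0.2984, 0.2311]
tcp_rot: [-3.115, 0.41, 0.0]
wrist_force: [-0.2, 0.0, 0.0]
width: 0.997
```

```bash
cat > look.py <<'E'
from h import *
plan([.462,-.298,.2])
c=read_camera("wrist"); save(c,"wrist1.png")
np.savez("/tmp/w1.npz",**c)
W=world(c); hsv=cv2.cvtColor(c["pixels"],cv2.COLOR_RGB2HSV).astype(int)
red=((hsv[...,0]<6)|(hsv[...,0]>174))&(hsv[...,1]>150)&(hsv[...,2]>70)
P=W[red&(W[...,2]>.03)]; print(len(P)); 
t=P[P[:,2]>P[:,2].max()-.006]; print(t.mean(0).round(4),len(t),P[:,2].max(),cv2.minAreaRect(t[:,:2].astype(np.float32)))
blk=(abs(W[...,2]-.042)<.004)&(hsv[...,0]>8)&(hsv[...,0]<22)&(hsv[...,1]>80)
B=W[blk];print(len(B),cv2.minAreaRect(B[:,:2].astype(np.float32)))
E
python3 look.py
```

```text
t 2.10 tcp [ 0.4617 -0.2984  0.2311] jawyaw -14.99 z [-3.e-04  2.e-04 -1.e+00] q [-0.619  0.027  1.873  0.     1.241 -0.358] F [-0.2  0.   0. ] M [-0.   -0.03 -0.04] w 0.0852
delta tool [ 0.0002 -0.0005  0.0311]
299
[ 0.4609 -0.2975  0.0804] 202 0.08316529000548684 ((0.4602247476577759, -0.2987615466117859), (0.02198418602347374, 0.009425594471395016), 69.67823791503906)
8108 ((0.365509033203125, -0.37348508834838867), (0.513360321521759, 0.11741335690021515), 49.47358322143555)
```

View pics/wrist1.png

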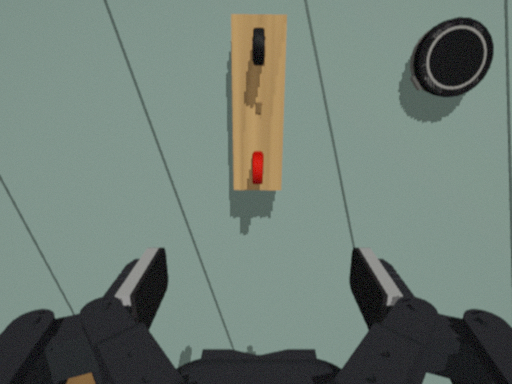

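The wrist view shows the red key at (258,167), centred between the fingers and upright in the image. Next I'll refine the yaw using the block.

```bash
python3 - <<'E'
from h import *
c=dict(np.load("/tmp/w1.npz")); W=world(c); hsv=cv2.cvtColor(c["pixels"],cv2.COLOR_RGB2HSV).astype(int)
u,v=np.meshgrid(np.arange(512),np.arange(384))
m=(v<200)&(u>200)&(u<320)&(abs(W[...,2]-.042)<.003)
P=W[m]; print(len(P),cv2.minAreaRect(P[:,:2].astype(np.float32)))
# black & red head comparison
for nm,mm in [("red",((hsv[...,0]<6)|(hsv[...,0]>174))&(hsv[...,1]>150)),("blk",hsv[...,2]<50)]:
    m=mm&(v<200)&(u>200)&(u<320)&(W[...,2]>.074); P=W[m]; print(nm,len(P),P.mean(0).round(4),cv2.minAreaRect(P[:,:2].astype(np.float32)))
    if nm=="red": a=P.mean(0)
d=P.mean(0)-a; print(np.degrees(np.arctan2(d[1],d[0])),np.hypot(*d[:2]))
E
```

```text
8199 ((0.47553354501724243, -0.24489566683769226), (0.17220188677310944, 0.05216800048947334), 74.50589752197266)
red 239 [ 0.4612 -0.2961  0.0797] ((0.47223424911499023, -0.2545064389705658), (0.11665086448192596, 0.009574426338076591), 74.9122543334961)
blk 313 [ 0.4898 -0.1922  0.0796] ((0.49009788036346436, -0.19125710427761078), (0.025414345785975456, 0.008704178035259247), 75.00692749023438)
74.61005766939675 0.10781587670069336
```

Emit:
arm_command:
  rows:
    - {"xyz": [0,0,0.03],"delta_rot": [0,0,0.007],"gripper": 0.045}
    - {"xyz": [0,0,0.03],"delta_rot": [0,0,0],"gripper": 0.045}
    - {"xyz": [0,0,0.03],"delta_rot": [0,0,0],"gripper": 0.045}
    - {"xyz": [0,0,0.03],"delta_rot": [0,0,0],"gripper": 0.045}
    - {"xyz": [0,0,0.03],"delta_rot": [0,0,0],"gripper": 0.045}
    - {"xyz": [0,0,0.02],"delta_rot": [0,0,0],"gripper": 0.045}
    - {"xyz": [0,0,0.01],"delta_rot": [0,0,0],"gripper": 0.045}
    - {"xyz": [0,0,0],"delta_rot": [0,0,0],"gripper": 0.045}

```text
time: 2.95
tool_pos: [0.4607, -0.2977, 0.0498]
tcp_rot: [-3.112, 0.417, 0.004]
wrist_force: [0.7, 0.6, 0.2]
width: 0.529
```

```bash
python3 - <<'E'
from h import *
plan([.461,-.298,.051])
c=read_camera("wrist"); save(c,"wrist2.png")
E
```

```text
t 2.95 tcp [ 0.4607 -0.2977  0.0498] jawyaw -15.28 z [-0.0026  0.0019 -1.    ] q [-0.619  0.212  2.033 -0.     0.899 -0.352] F [0.7 0.6 0.2] M [0.04 0.01 0.05] w 0.0452
delta tool [ 0.0003  0.0002 -0.0012]
```

View pics/wrist2.png

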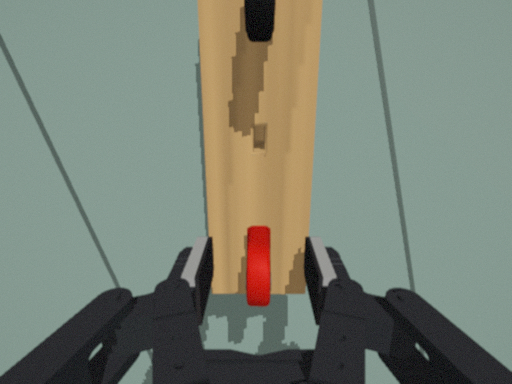

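The red head is centred between the pads, around (258,265). I'll close on it.

Emit:
arm_command:
  rows:
    - {"xyz": [0,0,-0.001],"delta_rot": [0,0,0],"gripper": 0.02}
    - {"xyz": [0,0,0],"delta_rot": [0,0,0],"gripper": 0.015}
    - {"xyz": [0,0,0],"delta_rot": [0,0,0],"gripper": 0.0}
    - {"xyz": [0,0,0],"delta_rot": [0,0,0],"gripper": 0.0}
    - {"xyz": [0,0,0],"delta_rot": [0,0,0],"gripper": 0.0}
    - {"xyz": [0,0,0],"delta_rot": [0,0,0],"gripper": 0.0}
  force: 80

```text
time: 3.6
tool_pos: [0.4622, -0.299, 0.054]
tcp_rot: [3.113, -0.416, 0.002]
wrist_force: [-2.9, -0.1, 4.5]
width: 0.102
```

Emit:
arm_command:
  rows:
    - {"xyz": [0,0,-0.005],"delta_rot": [0,0,0],"gripper": 0.0}
    - {"xyz": [0,0,-0.015],"delta_rot": [0,0,0],"gripper": 0.0}
    - {"xyz": [0,0,-0.03],"delta_rot": [0,0,0],"gripper": 0.0}
    - {"xyz": [0,0,-0.03],"delta_rot": [0,0,0],"gripper": 0.0}
    - {"xyz": [0,0,-0.03],"delta_rot": [0,0,0],"gripper": 0.0}
    - {"xyz": [0,0,-0.03],"delta_rot": [0,0,0],"gripper": 0.0}
    - {"xyz": [0,0,-0.03],"delta_rot": [0,0,0],"gripper": 0.0}
    - {"xyz": [0,0,0],"delta_rot": [0,0,0],"gripper": 0.0}

```text
time: 4.4
tool_pos: [0.4649, -0.3005, 0.2296]
tcp_rot: [3.109, -0.415, 0.016]
wrist_force: [0.4, -1.2, 0.3]
width: 0.101
```

```bash
python3 - <<'E'
from h import *
plan([.5355,.1775,.22])
c=read_camera("wrist"); save(c,"wrist3.png")
c=read_camera("scene"); save(c,"scene3.png",(80,80,330,267),3)
E
```

```text
t 4.40 tcp [ 0.4649 -0.3005  0.2296] jawyaw -15.21 z [ 0.0096 -0.0067 -0.9999] q [-0.619  0.028  1.876  0.     1.226 -0.354] F [ 0.4 -1.2  0.3] M [-0.04 -0.05  0.01] w 0.0087
delta tool [-0.0574 -0.4799  0.0071]
```

View pics/wrist3.png

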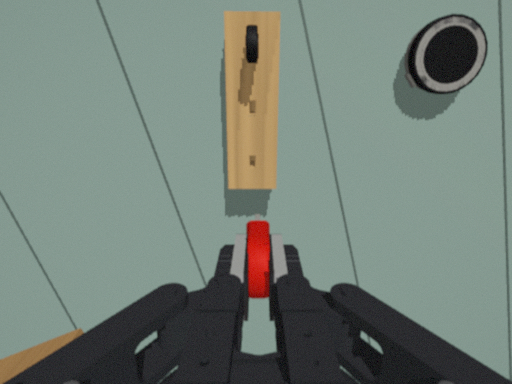

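View pics/scene3.png

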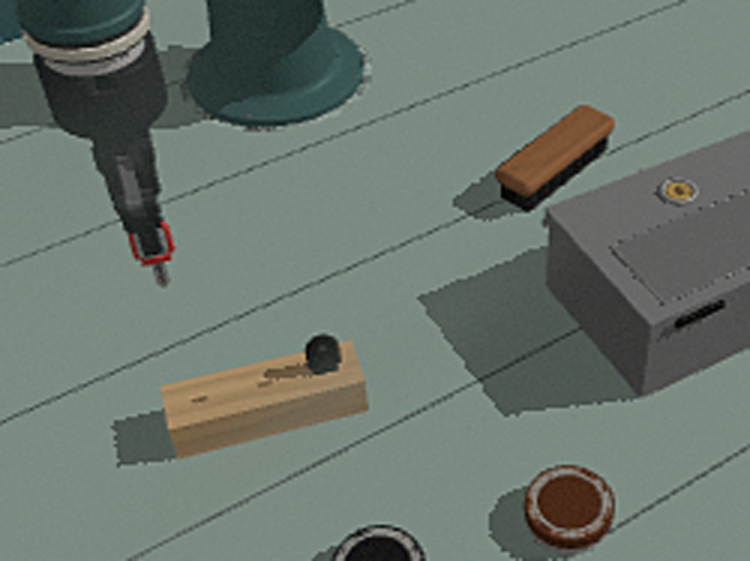

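The key is out, with a firm grip and an empty slot at (252,160). On the way over I'll stop short of the lock to measure it with the wrist camera.

Emit:
arm_command:
  rows:
    - {"xyz": [-0.0052,-0.042,0],"delta_rot": [0,0,0],"gripper": 0.0}
    - {"xyz": [-0.0052,-0.042,0],"delta_rot": [0,0,0],"gripper": 0.0}
    - {"xyz": [-0.0052,-0.042,0],"delta_rot": [0,0,0],"gripper": 0.0}
    - {"xyz": [-0.0052,-0.042,0],"delta_rot": [0,0,0],"gripper": 0.0}
    - {"xyz": [-0.0052,-0.042,0],"delta_rot": [0,0,0],"gripper": 0.0}
    - {"xyz": [-0.0052,-0.042,0],"delta_rot": [0,0,0],"gripper": 0.0}
    - {"xyz": [-0.0052,-0.042,0],"delta_rot": [0,0,0],"gripper": 0.0}
    - {"xyz": [-0.0052,-0.042,0],"delta_rot": [0,0,0],"gripper": 0.0}
    - {"xyz": [-0.0052,-0.042,0],"delta_rot": [0,0,0],"gripper": 0.0}
    - {"xyz": [0,0,0],"delta_rot": [0,0,0],"gripper": 0.0}
    - {"xyz": [0,0,0],"delta_rot": [0,0,0],"gripper": 0.0}

```text
time: 5.6
tool_pos: [0.5148, 0.0793, 0.2208]
tcp_rot: [3.113, -0.411, -0.004]
wrist_force: [-0.2, 0.3, -0.4]
width: 0.105
```

```bash
python3 - <<'E'
from h import *
plan([.5355,.1775,.22])
c=read_camera("wrist"); save(c,"wrist4.png")
np.savez("/tmp/w4.npz",**c)
W=world(c); hsv=cv2.cvtColor(c["pixels"],cv2.COLOR_RGB2HSV).astype(int)
m=(W[...,2]>.095)&(W[...,2]<.12)&(hsv[...,0]>12)&(hsv[...,0]<30)&(hsv[...,1]>100)
m=cv2.morphologyEx(m.astype(np.uint8),cv2.MORPH_CLOSE,np.ones((9,9)))>0
Q=W[m]; print(len(Q),np.median(Q,0),cv2.minEnclosingCircle(Q[:,:2].astype(np.float32)))
dk=m&(hsv[...,2]<70); 
v,u=np.nonzero(m); print(u.min(),u.max(),v.min(),v.max())
save(c,"wrist4c.png",(u.min()-12,v.min()-12,u.max()+12,v.max()+12),8)
E
```

```text
t 5.60 tcp [0.5148 0.0793 0.2208] jawyaw -15.05 z [-2.8e-03 -7.0e-04 -1.0e+00] q [ 0.105 -0.02   1.94  -0.     1.224  0.368] F [-0.2  0.3 -0.4] M [ 0.02 -0.03 -0.02] w 0.0090
delta tool [-0.0055 -0.1002  0.0007]
951 [nan nan nan] ((0.5342680811882019, 0.17633619904518127), 0.013080471195280552)
234 267 38 74
```

View pics/wrist4.png

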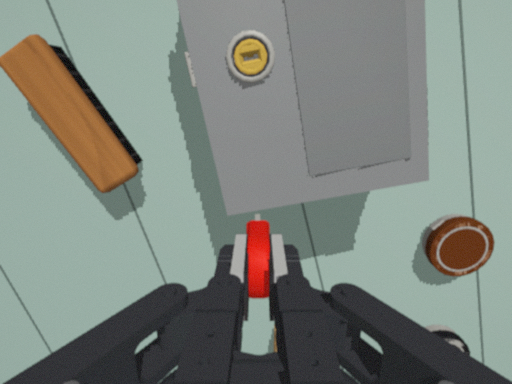

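View pics/wrist4c.png

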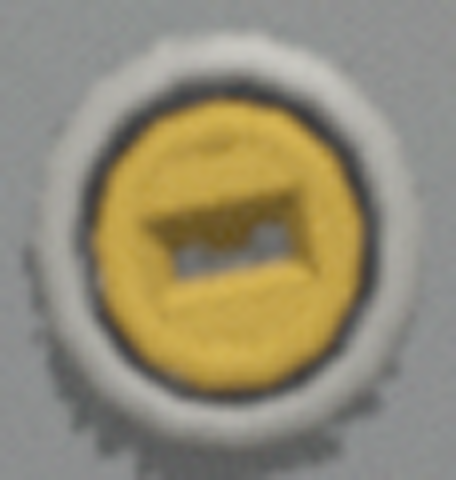

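```bash
cat >> h.py <<'E'
def ray(c,u,v,z):
    K=c["intrinsics"];T=np.linalg.inv(c["camera_from_world"])
    d=T[:3,:3]@np.array([(u-K[0,2])/K[0,0],-(v-K[1,2])/K[1,1],-1.]); o=T[:3,3]
    return o+d*(z-o[2])/d[2]
E
python3 - <<'E'
from h import *
c=dict(np.load("/tmp/w4.npz")); W=world(c); hsv=cv2.cvtColor(c["pixels"],cv2.COLOR_RGB2HSV).astype(int)
u,v=np.meshgrid(np.arange(512),np.arange(384))
for dz in [1]:
    m=((hsv[...,0]>12)&(hsv[...,0]<32)&(hsv[...,1]>90)&(v<90)&(u>210)&(u<290)).astype(np.uint8)
    cnt=max(cv2.findContours(m,cv2.RETR_EXTERNAL,cv2.CHAIN_APPROX_NONE)[0],key=len)
    P=np.array([ray(c,*p[0],.108)[:2] for p in cnt]).astype(np.float32)
    print("plug",cv2.fitEllipse(P),cv2.minEnclosingCircle(P))
for p in [(147,217),(302,187),(318,270),(170,300)]:
    print(ray(c,222+p[0]/8-.5,26+p[1]/8-.5,.108).round(4))
# bezel
m=(W[...,2]>.1015)&(W[...,2]<.107)&(v<220)&(u>150)
P=W[m]; print("lid",len(P),cv2.minAreaRect(P[:,:2].astype(np.float32)),np.median(P[:,2]))
save(c,"wrist4k.png",(225,195,295,310),5)
print(W[214:225,252:264,2].round(3))
E
```

```text
plug ((0.5342523455619812, 0.17597520351409912), (0.024535704404115677, 0.02489452250301838), 169.20765686035156) ((0.534295916557312, 0.17602884769439697), 0.012884949333965778)
[0.5276 0.1805 0.108 ]
[0.5421 0.1792 0.108 ]
[0.5417 0.172  0.108 ]
[0.5277 0.173  0.108 ]
lid 41650 ((0.5720744132995605, 0.13450200855731964), (0.1698361337184906, 0.1798773556947708), 85.32694244384766) 0.10474314667222531
[[ 0.001  0.001  0.     0.186  0.186  0.187  0.186  0.186 -0.001  0.001
   0.001  0.001]
 [-0.001 -0.    -0.     0.187  0.187  0.188  0.187  0.188 -0.    -0.
  -0.       nan]
 [-0.    -0.    -0.     0.189  0.19   0.189  0.189  0.19  -0.     0.002
   0.    -0.   ]
 [ 0.001  0.    -0.     0.191  0.19   0.19   0.19   0.19   0.001  0.001
  -0.001 -0.001]
 [ 0.     0.001  0.     0.192  0.191  0.192  0.193  0.193  0.001  0.001
   0.001  0.   ]
 [ 0.     0.     0.     0.194  0.192  0.193  0.193  0.193  0.    -0.001
  -0.001  0.   ]
 [ 0.217  0.218  0.217  0.217  0.216  0.218  0.218  0.217  0.219  0.217
   0.217  0.218]
 [ 0.219  0.219  0.219  0.219  0.219  0.219  0.219  0.218  0.219  0.217
   0.217  0.219]
 [ 0.22   0.22   0.221  0.219  0.22   0.22   0.219  0.22   0.22   0.22
   0.22   0.221]
 [ 0.221  0.221  0.222  0.221  0.221  0.221  0.221  0.222  0.221  0.221
   0.221  0.22 ]
 [ 0.221  0.223  0.222  0.223  0.222  0.223  0.222  0.223  0.222  0.223
   0.223  0.222]]
```

View pics/wrist4k.png

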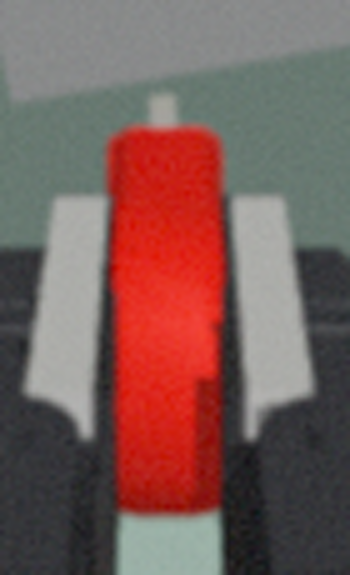

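```bash
python3 - <<'E'
from h import *
c=dict(np.load("/tmp/w4.npz")); W=world(c)
T=np.array([.5148,.0793,.2208]); Rm=R.from_rotvec([3.113,-.411,-.004]).as_matrix()
L=(W-T)@Rm*1000
for r in range(212,300,3):
    row=[(k,L[r,k].round(1)) for k in range(245,272)]
    seg=[ (k,p) for k,p in row if p[2]<60 and abs(p[0])<8]
    if seg: print(r,seg[0][0],seg[-1][0],seg[0][1],seg[len(seg)//2][1],seg[-1][1])
E
```

```text
215 255 259 [-1.9 -4.7 33.4] [-0.7 -5.  32.8] [ 0.5 -5.  32.8]
218 255 259 [-1.9 -5.  28.3] [-0.7 -4.9 28.5] [ 0.5 -5.1 28.2]
221 249 266 [ -4.5 -14.4   2.8] [ -0.1 -14.9   1.9] [  3.9 -14.4   3. ]
224 247 269 [ -5.7 -10.8   7.2] [ -0.1 -14.7  -1.4] [ 5.6 -9.9  9.2]
227 246 269 [-6.2 -9.4  6.6] [ -0.1 -14.7  -4.8] [ 5.6 -9.2  7.1]
230 247 269 [-5.7 -8.4  5.1] [ -0.1 -15.   -8.5] [ 5.6 -8.   6.1]
233 247 269 [-5.7 -6.5  5.6] [ -0.  -14.4 -10.6] [ 5.6 -6.3  5.9]
236 245 271 [ -6.2 -11.2  -7.1] [ -0.  -14.8 -14.4] [  6.1 -11.1  -7. ]
239 245 271 [ -6.1 -10.4  -8.8] [ -0.  -13.8 -15.2] [  6.  -10.7  -9.3]
242 245 271 [ -5.9 -11.2 -13.2] [ -0.  -14.1 -18.7] [  5.8 -11.2 -13.2]
245 245 271 [ -5.8 -11.  -15.7] [ -0.  -13.2 -19.8] [  5.8 -10.8 -15.2]
248 245 271 [ -5.7 -11.1 -18.5] [ -0.  -11.9 -20. ] [  5.7 -10.7 -17.9]
251 245 271 [ -5.6 -11.2 -21.3] [ -0.  -12.3 -23.3] [  5.6 -10.6 -20.3]
254 245 271 [ -5.5 -10.8 -23.2] [ -0.  -11.3 -24. ] [  5.5 -10.9 -23.4]
257 245 271 [ -5.4 -10.6 -25.4] [ -0.  -10.  -24.2] [  5.4 -10.5 -25.2]
260 245 271 [ -5.3 -11.6 -29.3] [ -0.  -9. -25.] [  5.3 -11
[... 245 characters left out ...]
-11.4 -37.7] [ -0.   -4.9 -27.6] [  5.  -10.8 -36.8]
275 245 271 [ -5.   -9.5 -36.9] [ -0.   -3.7 -28. ] [  5.   -9.8 -37.2]
278 245 271 [ -4.9  -9.1 -38.2] [ -0.   -1.9 -27.4] [  4.9  -9.1 -38.2]
281 245 271 [ -5.   -6.9 -37. ] [ -0.   -1.1 -28.5] [  5.   -6.9 -36.9]
284 245 271 [ -5.   -6.1 -37.7] [ -0.    0.7 -27.9] [  5.   -5.4 -36.6]
287 245 271 [ -5.   -4.5 -37.4] [ -0.    1.8 -28.4] [  5.   -4.5 -37.4]
290 245 271 [ -5.   -3.2 -37.5] [ -0.    4.2 -27.2] [  5.   -3.7 -38.1]
293 245 271 [ -5.   -2.3 -38.1] [ -0.    6.6 -25.9] [  5.1  -1.7 -37.3]
296 245 271 [ -5.1  -0.4 -37.4] [  0.4   8.5 -25.5] [  5.1  -0.2 -37.1]
299 245 271 [ -5.1   1.5 -36.8] [ -4.1   5.1 -31.9] [  5.1   0.9 -37.6]
```

The lock centre is about (0.535, 0.177) from several views, with yaw about −4.5°. The key sits in the tool frame at about x −0.5 mm, y 0, with its shoulder underside 12 mm beyond the TCP. I'll rotate, then go above the lock.

Emit:
arm_command:
  rows:
    - {"xyz": [0,0,0],"delta_rot": [0,0,-0.146],"gripper": 0.0}
    - {"xyz": [0,0,0],"delta_rot": [0,0,-0.146],"gripper": 0.0}
    - {"xyz": [0,0,0],"delta_rot": [0,0,-0.146],"gripper": 0.0}
    - {"xyz": [0,0,0],"delta_rot": [0,0,-0.146],"gripper": 0.0}
    - {"xyz": [0,0,0],"delta_rot": [0,0,-0.146],"gripper": 0.0}
    - {"xyz": [0,0,0],"delta_rot": [0,0,-0.146],"gripper": 0.0}
    - {"xyz": [0,0,0],"delta_rot": [0,0,-0.146],"gripper": 0.0}
    - {"xyz": [0,0,0],"delta_rot": [0,0,-0.146],"gripper": 0.0}
    - {"xyz": [0,0,0],"delta_rot": [0,0,-0.146],"gripper": 0.0}
    - {"xyz": [0,0,0],"delta_rot": [0,0,-0.146],"gripper": 0.0}
    - {"xyz": [0,0,0],"delta_rot": [0,0,-0.146],"gripper": 0.0}
    - {"xyz": [0,0,0],"delta_rot": [0,0,-0.146],"gripper": 0.0}

```text
time: 6.85
tool_pos: [0.5153, 0.0766, 0.2217]
tcp_rot: [-2.309, -2.129, 0.002]
wrist_force: [0.2, -0.0, -0.2]
width: 0.104
```

Emit:
arm_command:
  rows:
    - {"xyz": [0,0,0],"delta_rot": [0,0,0],"gripper": 0.0}
    - {"xyz": [0,0,0],"delta_rot": [0,0,0],"gripper": 0.0}

```text
time: 7.05
tool_pos: [0.5155, 0.0773, 0.2219]
tcp_rot: [-2.318, -2.12, 0.001]
wrist_force: [-0.6, -0.5, 1.1]
width: 0.102
```

```bash
python3 - <<'E'
from h import *
plan([.535,.1768,.19])
E
```

```text
t 7.05 tcp [0.5155 0.0773 0.2219] jawyaw 84.87 z [-7.e-04 -3.e-04 -1.e+00] q [ 0.101 -0.021  1.94  -0.     1.224 -1.38 ] F [-0.6 -0.5  1.1] M [ 0.03  0.   -0.01] w 0.0087
delta tool [0.1008 0.0105 0.0319]
```

Emit:
arm_command:
  rows:
    - {"xyz": [0.0338,0.0035,0],"delta_rot": [0,0,-0.01],"gripper": 0.0}
    - {"xyz": [0.0338,0.0035,0],"delta_rot": [0,0,0],"gripper": 0.0}
    - {"xyz": [0.0338,0.0035,0.02],"delta_rot": [0,0,0],"gripper": 0.0}
    - {"xyz": [0,0,0.02],"delta_rot": [0,0,0],"gripper": 0.0}
    - {"xyz": [0,0,0.022],"delta_rot": [0,0,0],"gripper": 0.0}
    - {"xyz": [0,0,0],"delta_rot": [0,0,0],"gripper": 0.0}
    - {"xyz": [0,0,0],"delta_rot": [0,0,0],"gripper": 0.0}

```text
time: 7.75
tool_pos: [0.5338, 0.1783, 0.16]
tcp_rot: [-2.304, -2.135, 0.002]
wrist_force: [1.8, 0.2, 0.2]
width: 0.102
```

```bash
cat > look2.py <<'E'
import sys
from h import *
n=sys.argv[1]
plan([.535,.1768,.16])
c=read_camera("wrist"); save(c,"w%s.png"%n,(208,180,308,280),6); np.savez("/tmp/w%s.npz"%n,**c)
save(c,"wf%s.png"%n)
c=read_camera("scene"); save(c,"s%s.png"%n,(262,90,352,170),7); np.savez("/tmp/s%s.npz"%n,**c)
c=read_camera("top"); save(c,"t%s.png"%n,(140,160,220,230),7)
E
python3 look2.py 5
```

```text
t 7.75 tcp [0.5338 0.1783 0.16  ] jawyaw 85.63 z [-1.4e-03 -5.0e-04 -1.0e+00] q [ 0.278  0.11   1.921 -0.     1.111 -1.216] F [1.8 0.2 0.2] M [-0.07  0.03 -0.  ] w 0.0087
delta tool [-0.0014  0.0013 -0.    ]
```

View pics/wf5.png

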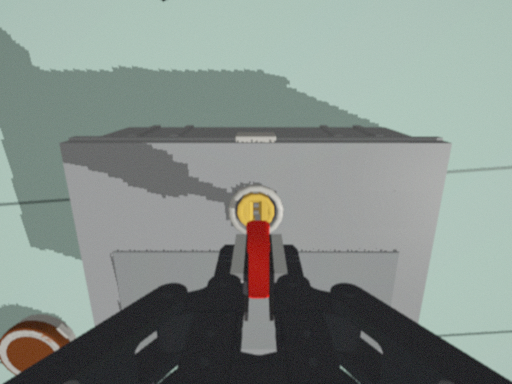

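View pics/w5.png

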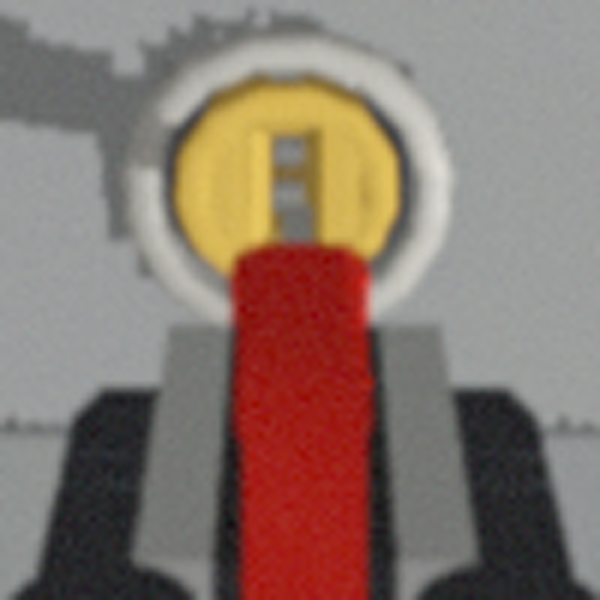

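View pics/s5.png

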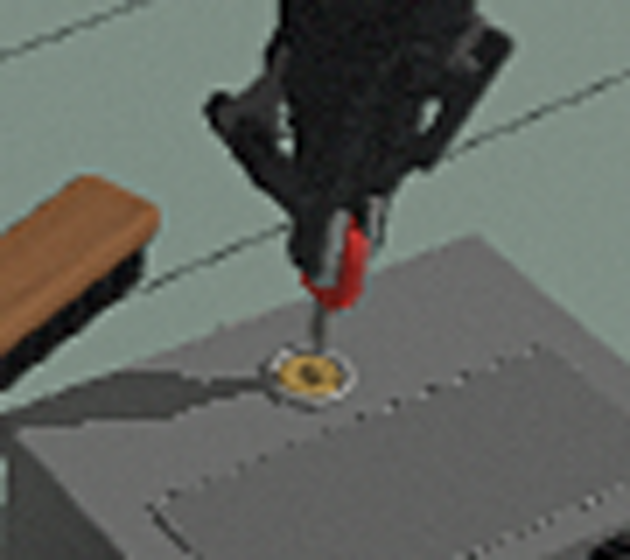

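The wrist view shows the keyway centred near column 257. That matches the blade's column, and the yaw is aligned. Next I'll measure the other direction.

```bash
python3 - <<'E'
from h import *
c=dict(np.load("/tmp/w5.npz")); hsv=cv2.cvtColor(c["pixels"],cv2.COLOR_RGB2HSV).astype(int); W=world(c)
s=bot.read_state(); print(s["tool_pos"],s["tcp_rot"])
u,v=np.meshgrid(np.arange(512),np.arange(384))
m=((hsv[...,0]>14)&(hsv[...,0]<32)&(hsv[...,1]>90)&(v<225)&(v>185)&(u>228)&(u<285))
# outer boundary pixels only upper part
pts=[]
for col in range(237,276):
    r=np.nonzero(m[:,col])[0]
    if len(r): pts.append((col,r.min()-.5))
for row in range(195,222):
    r=np.nonzero(m[row])[0]
    if len(r): pts+= [(r.min()-.5,row),(r.max()+.5,row)]
P=np.array([ray(c,*p,.108)[:2] for p in pts])
from scipy.optimize import least_squares
f=least_squares(lambda q:np.hypot(P[:,0]-q[0],P[:,1]-q[1])-q[2],[.535,.177,.0125],loss="soft_l1",f_scale=.0003); print("plug",f.x)
# bezel: bright grey ring, r=18.5 (top height ~108?)
g=(hsv[...,1]<25)&(hsv[...,2]>150)&(v<240)&(v>178)&(u>222)&(u<292)
cnt=max(cv2.findContours(g.astype(np.uint8),cv2.RETR_EXTERNAL,cv2.CHAIN_APPROX_NONE)[0],key=len)
print("bez z",np.nanmedian(W[g][:,2]))
# lateral keyway lines at 0.108
for p in [(275,180),(312,180)]:
    print(ray(c,208+p[0]/6-.5,180+p[1]/6-.5,.108))
# key blade
T=s["tool_pos"]; Rm=R.from_rotvec(s["tcp_rot"]).as_matrix(); L=(W-T)@Rm*1000
for r in range(219,250,3): print(r,L[r,258].round(1))
E
```

```text
[0.53530794 0.17873207 0.16198604] [2.30290751 2.13502052 0.00379757]
plug [0.53331099 0.17615006 0.01267243]
bez z 0.10441047242669715
[0.53246382 0.17483738 0.108     ]
[0.53276946 0.17887415 0.108     ]
219 [-1.  -6.7 29.1]
222 [ -0.9 -16.3   3.2]
225 [ -0.9 -16.3  -0.4]
228 [ -0.9 -16.7  -4.6]
231 [ -0.9 -16.4  -7.3]
234 [ -0.9 -16.5 -10.7]
237 [ -0.9 -16.6 -13.8]
240 [nan nan nan]
243 [ -0.9 -15.4 -17. ]
246 [ -0.9 -14.5 -18.2]
249 [ -0.9 -13.7 -19.3]
```

Emit:
arm_command:
  rows:
    - {"xyz": [-0.0005,-0.0005,0.003],"delta_rot": [0,0,0],"gripper": 0.0}
    - {"xyz": [0,0,0.003],"delta_rot": [0,0,0],"gripper": 0.0}
    - {"xyz": [0,0,0.002],"delta_rot": [0,0,0],"gripper": 0.0}
    - {"xyz": [0,0,0.002],"delta_rot": [0,0,0],"gripper": 0.0}
    - {"xyz": [0,0,0.002],"delta_rot": [0,0,0],"gripper": 0.0}
    - {"xyz": [0,0,0.001],"delta_rot": [0,0,0],"gripper": 0.0}
    - {"xyz": [0,0,0],"delta_rot": [0,0,0],"gripper": 0.0}

```text
time: 8.6
tool_pos: [0.5334, 0.1784, 0.147]
tcp_rot: [-2.302, -2.137, 0.001]
wrist_force: [-0.3, -0.2, -0.3]
width: 0.098
```

```bash
python3 look2.py 6
```

```text
t 8.60 tcp [0.5334 0.1784 0.147 ] jawyaw 85.75 z [-5.e-04 -2.e-04 -1.e+00] q [ 0.278  0.121  1.935 -0.     1.086 -1.218] F [-0.3 -0.2 -0.3] M [ 0.03 -0.04 -0.01] w 0.0084
delta tool [-0.0015  0.0017 -0.013 ]
```

View pics/w6.png

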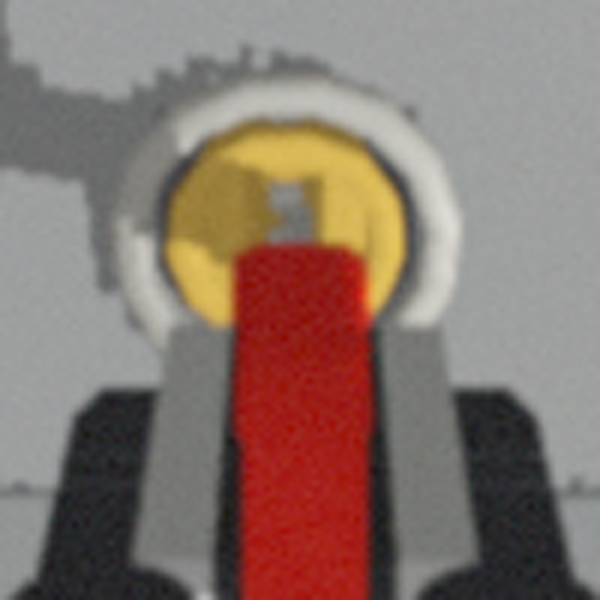

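View pics/s6.png

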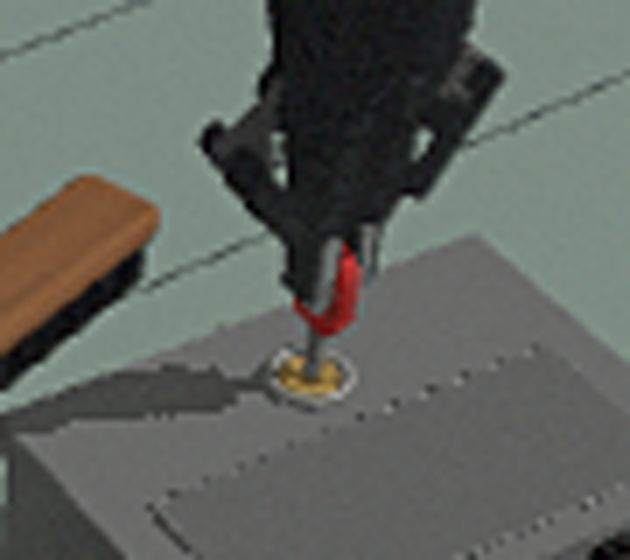

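There's no contact force and the tip looks to be in the mouth. I'll go on gently to the first pin.

Emit:
arm_command:
  rows:
    - {"xyz": [0,0,0.001],"delta_rot": [0,0,0],"gripper": 0.0}
    - {"xyz": [0,0,0.001],"delta_rot": [0,0,0],"gripper": 0.0}
    - {"xyz": [0,0,0.001],"delta_rot": [0,0,0],"gripper": 0.0}
    - {"xyz": [0,0,0.001],"delta_rot": [0,0,0],"gripper": 0.0}
    - {"xyz": [0,0,0],"delta_rot": [0,0,0],"gripper": 0.0}

```text
time: 9.25
tool_pos: [0.5336, 0.1781, 0.1431]
tcp_rot: [2.302, 2.137, -0.001]
wrist_force: [0.3, -2.0, 0.2]
width: 0.102
```

Emit:
arm_command:
  rows:
    - {"xyz": [0,0,0.001],"delta_rot": [0,0,0],"gripper": 0.0}
    - {"xyz": [0,0,0.001],"delta_rot": [0,0,0],"gripper": 0.0}
    - {"xyz": [0,0,0],"delta_rot": [0,0,0],"gripper": 0.0}

```text
time: 9.55
tool_pos: [0.5336, 0.178, 0.1412]
tcp_rot: [2.302, 2.137, -0.001]
wrist_force: [0.1, -3.6, 1.3]
width: 0.102
```

Emit:
arm_command:
  rows:
    - {"xyz": [0,0,0.001],"delta_rot": [0,0,0],"gripper": 0.0}
    - {"xyz": [0,0,0.001],"delta_rot": [0,0,0],"gripper": 0.0}
    - {"xyz": [0,0,0],"delta_rot": [0,0,0],"gripper": 0.0}

```text
time: 9.85
tool_pos: [0.5336, 0.178, 0.1391]
tcp_rot: [2.302, 2.137, -0.001]
wrist_force: [0.3, -5.2, 1.6]
width: 0.099
```

A lateral force of −5 N in y is building up. I'll relieve it by about 1 mm, then start wiggling with light pressure.

Emit:
arm_command:
  rows:
    - {"xyz": [-0.001,0,0],"delta_rot": [0,0,0],"gripper": 0.0}
    - {"xyz": [0,0,0.001],"delta_rot": [0,0,0.08],"gripper": 0.0}
    - {"xyz": [0,0,0.001],"delta_rot": [0,0,-0.08],"gripper": 0.0}
    - {"xyz": [0,0,0.001],"delta_rot": [0,0,-0.08],"gripper": 0.0}
    - {"xyz": [0,0,0.001],"delta_rot": [0,0,0.08],"gripper": 0.0}

```text
time: 10.35
tool_pos: [0.5334, 0.1776, 0.1363]
tcp_rot: [-2.302, -2.137, 0.0]
wrist_force: [-3.5, -3.3, 9.2]
width: 0.1
```

Emit:
arm_command:
  rows:
    - {"xyz": [0,0,0.0005],"delta_rot": [0,0,0.08],"gripper": 0.0}
    - {"xyz": [0,0,0.0005],"delta_rot": [0,0,-0.08],"gripper": 0.0}
    - {"xyz": [0,0,0.0005],"delta_rot": [0,0,-0.08],"gripper": 0.0}
    - {"xyz": [0,0,0.0005],"delta_rot": [0,0,0.08],"gripper": 0.0}

```text
time: 10.75
tool_pos: [0.5335, 0.1775, 0.1355]
tcp_rot: [-2.302, -2.137, -0.0]
wrist_force: [-6.0, -4.3, 14.1]
width: 0.101
```

Emit:
arm_command:
  rows:
    - {"xyz": [-0.0006,-0.0008,0],"delta_rot": [0,0,0.09],"gripper": 0.0}
    - {"xyz": [0,0,0],"delta_rot": [0,0,-0.09],"gripper": 0.0}
    - {"xyz": [0,0,0],"delta_rot": [0,0,-0.09],"gripper": 0.0}
    - {"xyz": [0,0,0],"delta_rot": [0,0,0.09],"gripper": 0.0}
    - {"xyz": [0,0,0],"delta_rot": [0,0,0.09],"gripper": 0.0}
    - {"xyz": [0,0,0],"delta_rot": [0,0,-0.09],"gripper": 0.0}
    - {"xyz": [0,0,0],"delta_rot": [0,0,-0.09],"gripper": 0.0}
    - {"xyz": [0,0,0],"delta_rot": [0,0,0.09],"gripper": 0.0}

```text
time: 11.55
tool_pos: [0.5331, 0.1775, 0.134]
tcp_rot: [-2.302, -2.138, -0.003]
wrist_force: [0.5, -0.2, 2.9]
width: 0.102
```

```bash
python3 look2.py 7
```

```text
t 11.55 tcp [0.5331 0.1775 0.134 ] jawyaw 85.76 z [ 0.0012  0.0014 -1.    ] q [ 2.760e-01  1.320e-01  1.949e+00  1.000e-03  1.059e+00 -1.221e+00] F [ 0.5 -0.2  2.9] M [-0.06  0.04  0.03] w 0.0087
delta tool [-0.0005  0.0019 -0.026 ]
```

View pics/w7.png

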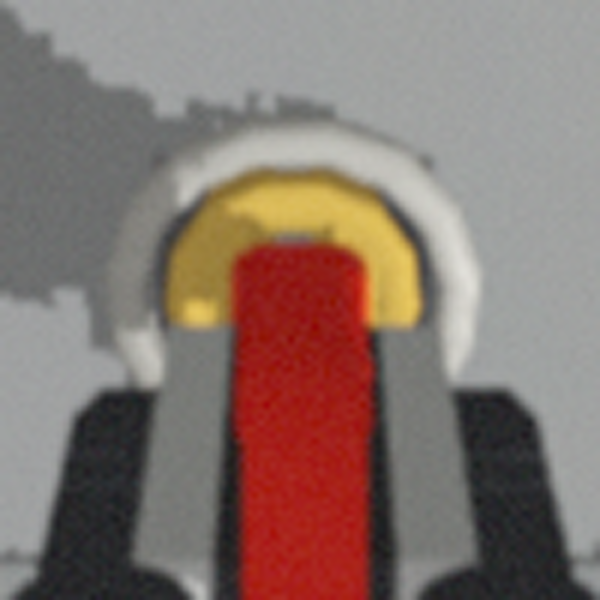

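The first pin is passed: lateral force is about 0 and the shoulder hasn't slipped in the grip. On to the second pin.

Emit:
arm_command:
  rows:
    - {"xyz": [0,0,0.0008],"delta_rot": [0,0,0.09],"gripper": 0.0}
    - {"xyz": [0,0,0.0006],"delta_rot": [0,0,-0.09],"gripper": 0.0}
    - {"xyz": [0,0,0.0006],"delta_rot": [0,0,-0.09],"gripper": 0.0}
    - {"xyz": [0,0,0],"delta_rot": [0,0,0.09],"gripper": 0.0}
    - {"xyz": [0,0,0],"delta_rot": [0,0,0.09],"gripper": 0.0}
    - {"xyz": [0,0,0],"delta_rot": [0,0,-0.09],"gripper": 0.0}
    - {"xyz": [0,0,0],"delta_rot": [0,0,-0.09],"gripper": 0.0}
    - {"xyz": [0,0,0],"delta_rot": [0,0,0.09],"gripper": 0.0}

```text
time: 12.5
tool_pos: [0.5333, 0.1775, 0.1321]
tcp_rot: [-2.3, -2.14, -0.003]
wrist_force: [0.7, -0.3, 4.4]
width: 0.104
```

Emit:
arm_command:
  rows:
    - {"xyz": [0,0,0.0008],"delta_rot": [0,0,0.09],"gripper": 0.0}
    - {"xyz": [0,0,0.0006],"delta_rot": [0,0,-0.09],"gripper": 0.0}
    - {"xyz": [0,0,0.0006],"delta_rot": [0,0,-0.09],"gripper": 0.0}
    - {"xyz": [0,0,0],"delta_rot": [0,0,0.09],"gripper": 0.0}
    - {"xyz": [0,0,0],"delta_rot": [0,0,0.09],"gripper": 0.0}
    - {"xyz": [0,0,0],"delta_rot": [0,0,-0.09],"gripper": 0.0}
    - {"xyz": [0,0,0],"delta_rot": [0,0,-0.09],"gripper": 0.0}
    - {"xyz": [0,0,0],"delta_rot": [0,0,0.09],"gripper": 0.0}

```text
time: 13.3
tool_pos: [0.5336, 0.1771, 0.1307]
tcp_rot: [2.299, 2.14, 0.003]
wrist_force: [-0.9, -2.8, 7.3]
width: 0.097
```

Emit:
arm_command:
  rows:
    - {"xyz": [-0.0003,0,0.0008],"delta_rot": [0,0,0.09],"gripper": 0.0}
    - {"xyz": [0,0,0.0006],"delta_rot": [0,0,-0.09],"gripper": 0.0}
    - {"xyz": [0,0,0.0006],"delta_rot": [0,0,-0.09],"gripper": 0.0}
    - {"xyz": [0,0,0],"delta_rot": [0,0,0.09],"gripper": 0.0}
    - {"xyz": [0,0,0],"delta_rot": [0,0,0.09],"gripper": 0.0}
    - {"xyz": [0,0,0],"delta_rot": [0,0,-0.09],"gripper": 0.0}
    - {"xyz": [0,0,0],"delta_rot": [0,0,-0.09],"gripper": 0.0}
    - {"xyz": [0,0,0],"delta_rot": [0,0,0.09],"gripper": 0.0}

```text
time: 14.1
tool_pos: [0.5341, 0.1774, 0.1293]
tcp_rot: [2.3, 2.139, 0.006]
wrist_force: [-1.0, -0.5, 8.6]
width: 0.101
```

Emit:
arm_command:
  rows:
    - {"xyz": [0,0,0.0008],"delta_rot": [0,0,0.09],"gripper": 0.0}
    - {"xyz": [0,0,0.0006],"delta_rot": [0,0,-0.09],"gripper": 0.0}
    - {"xyz": [0,0,0.0006],"delta_rot": [0,0,-0.09],"gripper": 0.0}
    - {"xyz": [0,0,0],"delta_rot": [0,0,0.09],"gripper": 0.0}
    - {"xyz": [0,0,0],"delta_rot": [0,0,0.09],"gripper": 0.0}
    - {"xyz": [0,0,0],"delta_rot": [0,0,-0.09],"gripper": 0.0}
    - {"xyz": [0,0,0],"delta_rot": [0,0,-0.09],"gripper": 0.0}
    - {"xyz": [0,0,0],"delta_rot": [0,0,0.09],"gripper": 0.0}

```text
time: 14.9
tool_pos: [0.5342, 0.1768, 0.1261]
tcp_rot: [2.298, 2.139, 0.005]
wrist_force: [2.2, -2.8, 1.1]
width: 0.099
```

Emit:
arm_command:
  rows:
    - {"xyz": [-0.0003,0,0.0008],"delta_rot": [0,0,0.09],"gripper": 0.0}
    - {"xyz": [0,0,0.0006],"delta_rot": [0,0,-0.09],"gripper": 0.0}
    - {"xyz": [0,0,0.0006],"delta_rot": [0,0,-0.09],"gripper": 0.0}
    - {"xyz": [0,0,0],"delta_rot": [0,0,0.09],"gripper": 0.0}
    - {"xyz": [0,0,0],"delta_rot": [0,0,0.09],"gripper": 0.0}
    - {"xyz": [0,0,0],"delta_rot": [0,0,-0.09],"gripper": 0.0}
    - {"xyz": [0,0,0],"delta_rot": [0,0,-0.09],"gripper": 0.0}
    - {"xyz": [0,0,0],"delta_rot": [0,0,0.09],"gripper": 0.0}

```text
time: 15.7
tool_pos: [0.5341, 0.1772, 0.1244]
tcp_rot: [2.3, 2.139, 0.006]
wrist_force: [0.7, -1.3, 4.0]
width: 0.099
```

Emit:
arm_command:
  rows:
    - {"xyz": [0,0,0.0008],"delta_rot": [0,0,0.09],"gripper": 0.0}
    - {"xyz": [0,0,0.0006],"delta_rot": [0,0,-0.09],"gripper": 0.0}
    - {"xyz": [0,0,0.0006],"delta_rot": [0,0,-0.09],"gripper": 0.0}
    - {"xyz": [0,0,0],"delta_rot": [0,0,0.09],"gripper": 0.0}
    - {"xyz": [0,0,0],"delta_rot": [0,0,0.09],"gripper": 0.0}
    - {"xyz": [0,0,0],"delta_rot": [0,0,-0.09],"gripper": 0.0}
    - {"xyz": [0,0,0],"delta_rot": [0,0,-0.09],"gripper": 0.0}
    - {"xyz": [0,0,0],"delta_rot": [0,0,0.09],"gripper": 0.0}

```text
time: 16.5
tool_pos: [0.534, 0.1773, 0.1231]
tcp_rot: [2.3, 2.139, 0.006]
wrist_force: [-0.3, -0.7, 8.2]
width: 0.103
```

```bash
python3 look2.py 8
```

```text
t 16.50 tcp [0.534  0.1773 0.1231] jawyaw 85.85 z [ 0.003   0.0023 -1.    ] q [ 0.276  0.144  1.958  0.002  1.037 -1.224] F [-0.3 -0.7  8.2] M [-0.01  0.22 -0.08] w 0.0088
delta tool [-0.0004  0.0012 -0.0369]
```

View pics/w8.png

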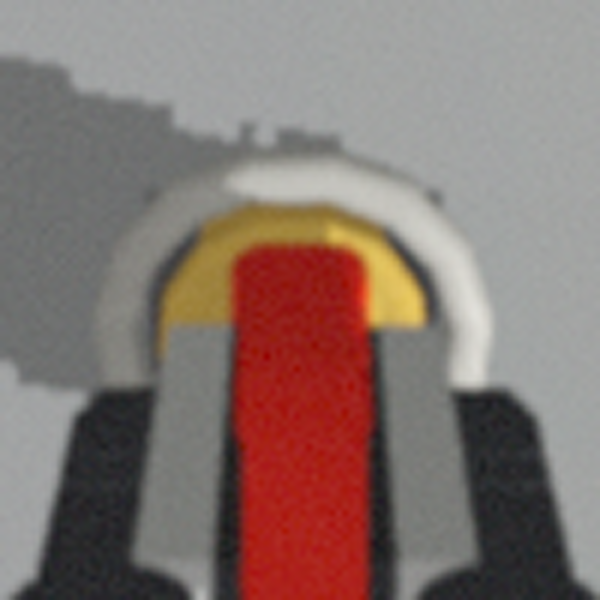

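View pics/s8.png

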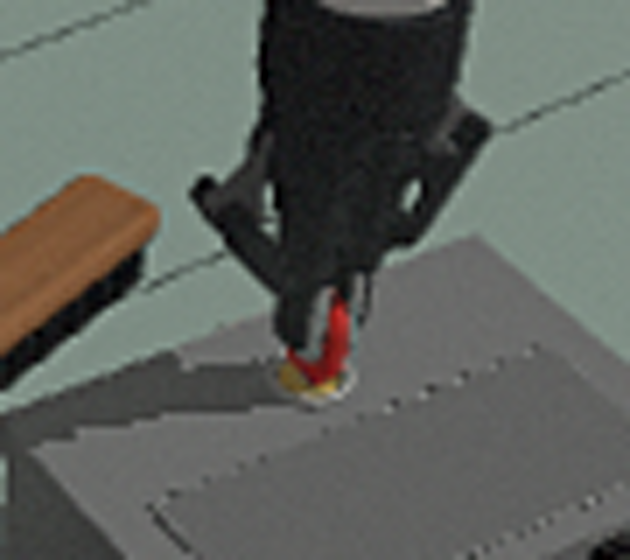

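The key is nearly home. I'll keep rocking and pressing until it bottoms.

Emit:
arm_command:
  rows:
    - {"xyz": [0,0,0.0008],"delta_rot": [0,0,0.09],"gripper": 0.0}
    - {"xyz": [0,0,0.0006],"delta_rot": [0,0,-0.09],"gripper": 0.0}
    - {"xyz": [0,0,0.0006],"delta_rot": [0,0,-0.09],"gripper": 0.0}
    - {"xyz": [0,0,0],"delta_rot": [0,0,0.09],"gripper": 0.0}
    - {"xyz": [0,0,0],"delta_rot": [0,0,0.09],"gripper": 0.0}
    - {"xyz": [0,0,0],"delta_rot": [0,0,-0.09],"gripper": 0.0}
    - {"xyz": [0,0,0],"delta_rot": [0,0,-0.09],"gripper": 0.0}
    - {"xyz": [0,0,0],"delta_rot": [0,0,0.09],"gripper": 0.0}

```text
time: 17.45
tool_pos: [0.534, 0.1773, 0.1215]
tcp_rot: [2.3, 2.139, 0.006]
wrist_force: [-1.6, 0.3, 10.2]
width: 0.104
```

Emit:
arm_command:
  rows:
    - {"xyz": [0,0,0.0004],"delta_rot": [0,0,0.09],"gripper": 0.0}
    - {"xyz": [0,0,0.0003],"delta_rot": [0,0,-0.09],"gripper": 0.0}
    - {"xyz": [0,0,0.0003],"delta_rot": [0,0,-0.09],"gripper": 0.0}
    - {"xyz": [0,0,0],"delta_rot": [0,0,0.09],"gripper": 0.0}
    - {"xyz": [0,0,0],"delta_rot": [0,0,0.09],"gripper": 0.0}
    - {"xyz": [0,0,0],"delta_rot": [0,0,-0.09],"gripper": 0.0}
    - {"xyz": [0,0,0],"delta_rot": [0,0,-0.09],"gripper": 0.0}
    - {"xyz": [0,0,0],"delta_rot": [0,0,0.09],"gripper": 0.0}

```text
time: 18.25
tool_pos: [0.5338, 0.1772, 0.1196]
tcp_rot: [2.3, 2.14, 0.005]
wrist_force: [-0.9, 0.6, 5.0]
width: 0.107
```

Emit:
arm_command:
  rows:
    - {"xyz": [0,0,0.0006],"delta_rot": [0,0,0.09],"gripper": 0.0}
    - {"xyz": [0,0,0.0004],"delta_rot": [0,0,-0.09],"gripper": 0.0}
    - {"xyz": [0,0,0.0004],"delta_rot": [0,0,-0.09],"gripper": 0.0}
    - {"xyz": [0,0,0],"delta_rot": [0,0,0.09],"gripper": 0.0}
    - {"xyz": [0,0,0],"delta_rot": [0,0,0.09],"gripper": 0.0}
    - {"xyz": [0,0,0],"delta_rot": [0,0,-0.09],"gripper": 0.0}
    - {"xyz": [0,0,0],"delta_rot": [0,0,-0.09],"gripper": 0.0}
    - {"xyz": [0,0,0],"delta_rot": [0,0,0.09],"gripper": 0.0}

```text
time: 19.05
tool_pos: [0.5339, 0.1773, 0.1195]
tcp_rot: [2.3, 2.139, 0.005]
wrist_force: [-1.6, -0.6, 12.5]
width: 0.103
```

```bash
python3 look2.py 9
```

```text
t 19.05 tcp [0.5339 0.1773 0.1195] jawyaw 85.86 z [ 0.0028  0.002  -1.    ] q [ 2.760e-01  1.470e-01  1.961e+00  1.000e-03  1.030e+00 -1.224e+00] F [-1.6 -0.6 12.5] M [-0.14  0.58  0.06] w 0.0088
delta tool [-0.0003  0.0012 -0.0405]
```

View pics/w9.png

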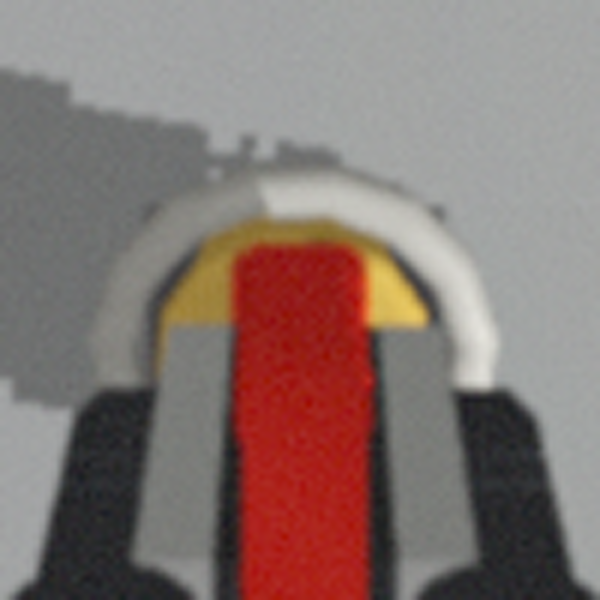

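z has stopped at 0.1195 (expected seat about 0.120) while the force rose from 5 to 12.5 N. One more rock-and-press to confirm.

Emit:
arm_command:
  rows:
    - {"xyz": [0,0,0.0008],"delta_rot": [0,0,0.09],"gripper": 0.0}
    - {"xyz": [0,0,0],"delta_rot": [0,0,-0.09],"gripper": 0.0}
    - {"xyz": [0,0,0],"delta_rot": [0,0,-0.09],"gripper": 0.0}
    - {"xyz": [0,0,0],"delta_rot": [0,0,0.09],"gripper": 0.0}
    - {"xyz": [0,0,0],"delta_rot": [0,0,0.09],"gripper": 0.0}
    - {"xyz": [0,0,0],"delta_rot": [0,0,-0.09],"gripper": 0.0}
    - {"xyz": [0,0,0],"delta_rot": [0,0,-0.09],"gripper": 0.0}
    - {"xyz": [0,0,0],"delta_rot": [0,0,0.09],"gripper": 0.0}
    - {"xyz": [0,0,0],"delta_rot": [0,0,0],"gripper": 0.0}

```text
time: 20.1
tool_pos: [0.5341, 0.1773, 0.1194]
tcp_rot: [2.302, 2.137, 0.006]
wrist_force: [-3.9, -0.7, 17.0]
width: 0.104
```

Emit:
arm_command:
  rows:
    - {"xyz": [0,0,0],"delta_rot": [0,0,0.08],"gripper": 0.0}
    - {"xyz": [0,0,0],"delta_rot": [0,0,0.08],"gripper": 0.0}
    - {"xyz": [0,0,0],"delta_rot": [0,0,0.08],"gripper": 0.0}
    - {"xyz": [0,0,0],"delta_rot": [0,0,0.08],"gripper": 0.0}
    - {"xyz": [0,0,0],"delta_rot": [0,0,0],"gripper": 0.0}
  force: 100

```text
time: 20.6
tool_pos: [0.5343, 0.1773, 0.1195]
tcp_rot: [2.613, 1.743, 0.007]
wrist_force: [-4.4, -1.2, 17.0]
width: 0.097
```

```bash
python3 look2.py 10
```

```text
t 20.60 tcp [0.5343 0.1773 0.1195] jawyaw 67.41 z [ 0.0037  0.0022 -1.    ] q [ 2.760e-01  1.480e-01  1.961e+00  1.000e-03  1.029e+00 -9.020e-01] F [-4.4 -1.2 17. ] M [-0.33  0.75  0.03] w 0.0083
delta tool [-0.0001  0.0009 -0.0405]
```

View pics/w10.png

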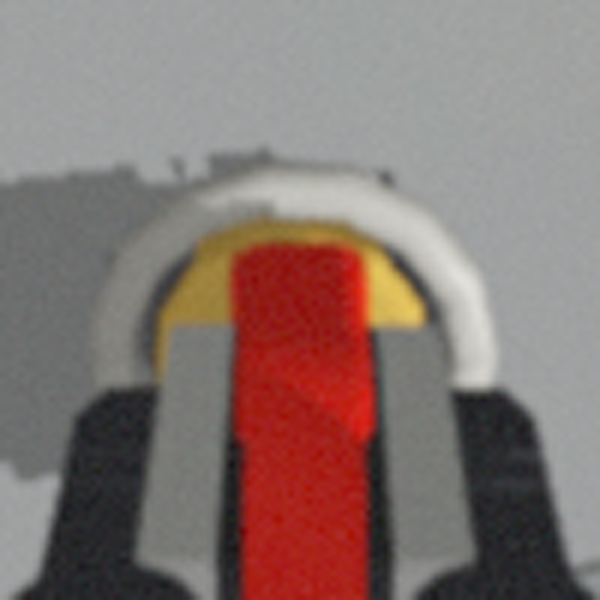

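The plug turns freely with the key, and the shoulder stays square in the jaws. I'll continue the turn.

Emit:
arm_command:
  rows:
    - {"xyz": [0,0,0],"delta_rot": [0,0,0.1],"gripper": 0.0}
    - {"xyz": [0,0,0],"delta_rot": [0,0,0.1],"gripper": 0.0}
    - {"xyz": [0,0,0],"delta_rot": [0,0,0.1],"gripper": 0.0}
    - {"xyz": [0,0,0],"delta_rot": [0,0,0.1],"gripper": 0.0}
    - {"xyz": [0,0,0],"delta_rot": [0,0,0.1],"gripper": 0.0}
    - {"xyz": [0,0,0],"delta_rot": [0,0,0.1],"gripper": 0.0}
    - {"xyz": [0,0,0],"delta_rot": [0,0,0],"gripper": 0.0}

```text
time: 21.45
tool_pos: [0.5347, 0.1771, 0.1195]
tcp_rot: [-3.012, -0.893, -0.008]
wrist_force: [-3.2, -2.2, 15.0]
width: 0.098
```

```bash
python3 -c "
from h import *
st()"
```

```text
t 21.45 tcp [0.5347 0.1771 0.1195] jawyaw 33.02 z [ 0.0045  0.0018 -1.    ] q [ 2.750e-01  1.480e-01  1.960e+00  1.000e-03  1.029e+00 -3.010e-01] F [-3.2 -2.2 15. ] M [-0.49  0.48  0.06] w 0.0084
```

Emit:
arm_command:
  rows:
    - {"xyz": [0,0,0],"delta_rot": [0,0,0.1],"gripper": 0.0}
    - {"xyz": [0,0,0],"delta_rot": [0,0,0.1],"gripper": 0.0}
    - {"xyz": [0,0,0],"delta_rot": [0,0,0.1],"gripper": 0.0}
    - {"xyz": [0,0,0],"delta_rot": [0,0,0.1],"gripper": 0.0}
    - {"xyz": [0,0,0],"delta_rot": [0,0,0.1],"gripper": 0.0}
    - {"xyz": [0,0,0],"delta_rot": [0,0,0.1],"gripper": 0.0}
    - {"xyz": [0,0,0],"delta_rot": [0,0,0],"gripper": 0.0}

```text
time: 22.15
tool_pos: [0.5348, 0.1767, 0.1195]
tcp_rot: [-3.14, 0.036, -0.007]
wrist_force: [-3.2, -3.7, 17.5]
width: 0.099
```

```bash
python3 look2.py 11
```

```text
t 22.15 tcp [0.5348 0.1767 0.1195] jawyaw -1.33 z [ 0.0048  0.001  -1.    ] q [ 0.275  0.148  1.961 -0.     1.029  0.299] F [-3.2 -3.7 17.5] M [-0.62  0.57  0.07] w 0.0085
delta tool [ 0.0004 -0.0001 -0.0405]
```

View pics/w11.png

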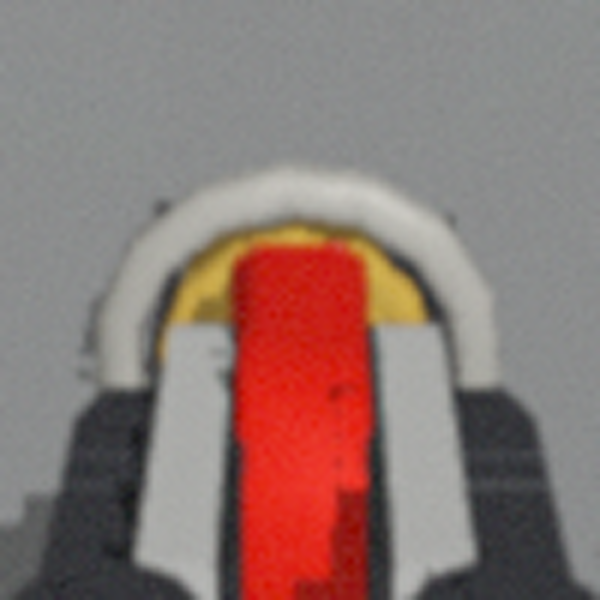

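Emit:
arm_command:
  rows:
    - {"xyz": [-0.0003,0.0004,0],"delta_rot": [0,0,0.05],"gripper": 0.0}
    - {"xyz": [0,0,0],"delta_rot": [0,0,0.05],"gripper": 0.0}
    - {"xyz": [0,0,0],"delta_rot": [0,0,0.05],"gripper": 0.0}
    - {"xyz": [0,0,0],"delta_rot": [0,0,0],"gripper": 0.0}

```text
time: 22.7
tool_pos: [0.5348, 0.1766, 0.1197]
tcp_rot: [-3.128, 0.27, -0.008]
wrist_force: [-2.4, -2.7, 15.4]
width: 0.1
```

```bash
python3 -c "
from h import *
st()"
```

```text
t 22.70 tcp [0.5348 0.1766 0.1197] jawyaw -9.89 z [ 0.0053  0.0016 -1.    ] q [0.275 0.147 1.961 0.    1.028 0.447] F [-2.4 -2.7 15.4] M [-0.54  0.37  0.06] w 0.0085
```

Emit:
arm_command:
  rows:
    - {"xyz": [0,0,0],"delta_rot": [0,0,0.05],"gripper": 0.0}
    - {"xyz": [0,0,0],"delta_rot": [0,0,0.05],"gripper": 0.0}
    - {"xyz": [0,0,0],"delta_rot": [0,0,0],"gripper": 0.0}

```text
time: 23.0
tool_pos: [0.5347, 0.1766, 0.1197]
tcp_rot: [-3.11, 0.426, -0.008]
wrist_force: [-1.9, -3.0, 15.3]
width: 0.097
```

```bash
python3 look2.py 12
```

```text
t 23.00 tcp [0.5347 0.1766 0.1197] jawyaw -15.60 z [ 0.0052  0.0015 -1.    ] q [0.275 0.147 1.961 0.    1.028 0.547] F [-1.9 -3.  15.3] M [-0.57  0.41  0.12] w 0.0083
delta tool [ 0.0004 -0.0004 -0.0403]
```

View pics/w12.png

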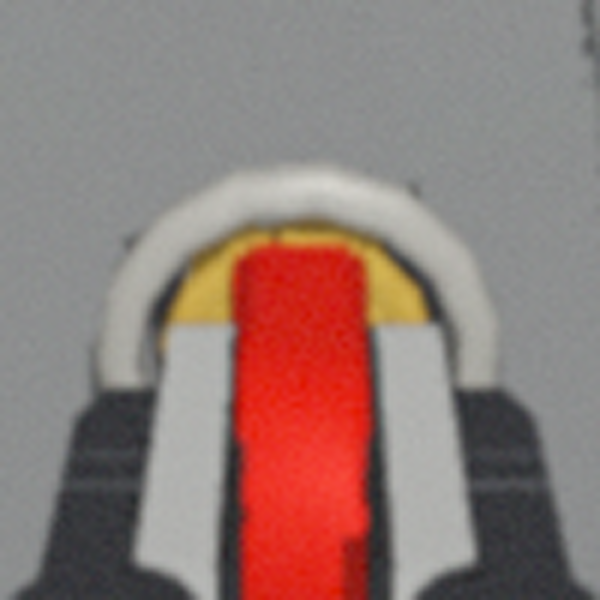

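The hand has turned 1.77 rad and the moment is up to 0.12 N m, above the spring's 0.08. I'll check for a stop signature with a bit more turn.

Emit:
arm_command:
  rows:
    - {"xyz": [0,0,0],"delta_rot": [0,0,0.04],"gripper": 0.0}
    - {"xyz": [0,0,0],"delta_rot": [0,0,0],"gripper": 0.0}
    - {"xyz": [0,0,0],"delta_rot": [0,0,0],"gripper": 0.0}

```text
time: 23.45
tool_pos: [0.5347, 0.1766, 0.1197]
tcp_rot: [-3.101, 0.486, -0.008]
wrist_force: [-1.9, -3.3, 15.3]
width: 0.095
```

```bash
python3 -c "
from h import *
st()"
```

```text
t 23.45 tcp [0.5347 0.1766 0.1197] jawyaw -17.82 z [ 0.0052  0.0014 -1.    ] q [ 0.275  0.147  1.961 -0.     1.028  0.586] F [-1.9 -3.3 15.3] M [-0.65  0.47  0.21] w 0.0081
```

Emit:
arm_command:
  rows:
    - {"xyz": [0,0,0],"delta_rot": [0,0,0.04],"gripper": 0.0}
    - {"xyz": [0,0,0],"delta_rot": [0,0,0],"gripper": 0.0}
    - {"xyz": [0,0,0],"delta_rot": [0,0,0],"gripper": 0.0}

```text
time: 23.75
tool_pos: [0.5347, 0.1765, 0.1197]
tcp_rot: [-3.091, 0.548, -0.008]
wrist_force: [-2.4, -4.0, 14.8]
width: 0.1
```

```bash
python3 look2.py 13; python3 -c "
from h import *
for i in range(5): read_camera('top'); st()"
```

```text
t 23.75 tcp [0.5347 0.1765 0.1197] jawyaw -20.10 z [ 0.0052  0.0013 -1.    ] q [ 0.275  0.147  1.961 -0.     1.028  0.626] F [-2.4 -4.  14.8] M [-0.67  0.37  0.3 ] w 0.0085
delta tool [ 0.0004 -0.0005 -0.0403]
t 23.95 tcp [0.5347 0.1765 0.1197] jawyaw -20.10 z [ 0.0052  0.0013 -1.    ] q [ 0.275  0.147  1.961 -0.     1.028  0.626] F [-2.1 -2.7 15. ] M [-0.61  0.44  0.27] w 0.0082
t 24.00 tcp [0.5347 0.1765 0.1196] jawyaw -20.09 z [ 0.0052  0.0013 -1.    ] q [ 0.275  0.147  1.961 -0.     1.028  0.626] F [-2.1 -3.6 15.8] M [-0.64  0.41  0.34] w 0.0084
t 24.05 tcp [0.5347 0.1765 0.1197] jawyaw -20.10 z [ 0.0052  0.0013 -1.    ] q [ 0.275  0.147  1.961 -0.     1.028  0.626] F [-2.  -3.1 16.2] M [-0.63  0.42  0.27] w 0.0084
t 24.10 tcp [0.5347 0.1766 0.1197] jawyaw -20.09 z [ 0.0053  0.0013 -1.    ] q [ 0.275  0.147  1.961 -0.     1.028  0.626] F [-3.1 -2.6 15.4] M [-0.61  0.44  0.33] w 0.0083
t 24.15 tcp [0.5347 0.1765 0.1197] jawyaw -20.09 z [ 0.0052  0.0013 -1.    ] q [ 0.275  0.147  1.961 -0.     1.028  0.626] F [-1.7 -2.6 14.9] M [-0.63  0.38  0.24] w 0.0082
```

View pics/w13.png

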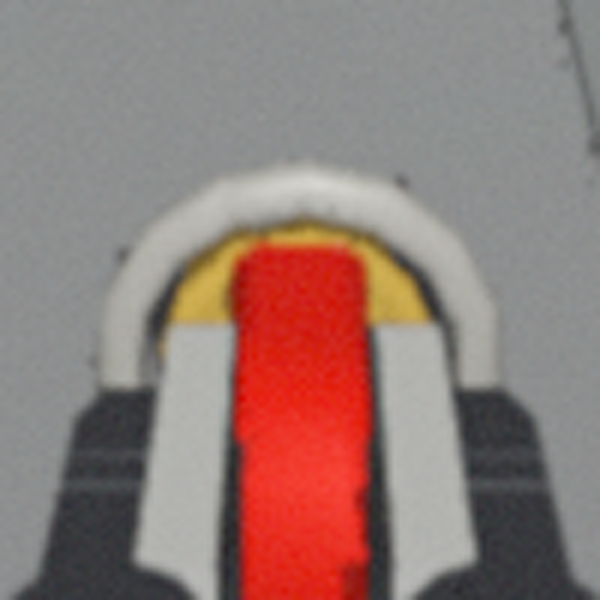

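View pics/s13.png

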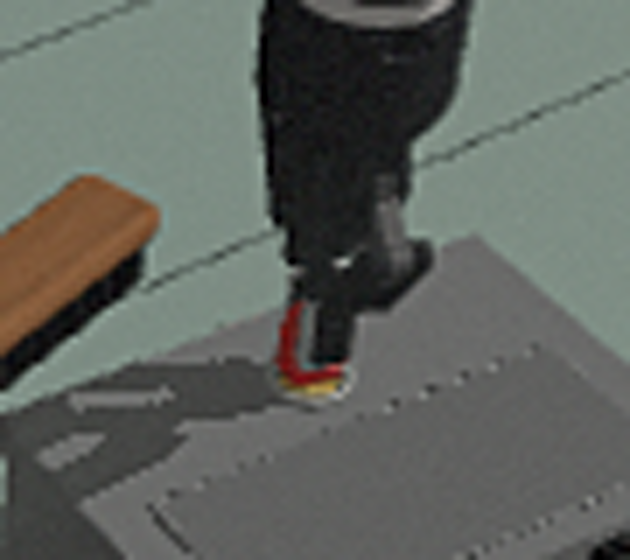

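The moment rose steeply, 0.06 → 0.12 → 0.21 → 0.29 N m, so the plug is on its stop. It is steady, with 15 N still pressing the key home. A last look at the whole scene, then I'll hand in.

```bash
python3 - <<'E'
from h import *
c=read_camera("scene"); save(c,"send.png")
E
```

```text
(no output)
```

View pics/send.png

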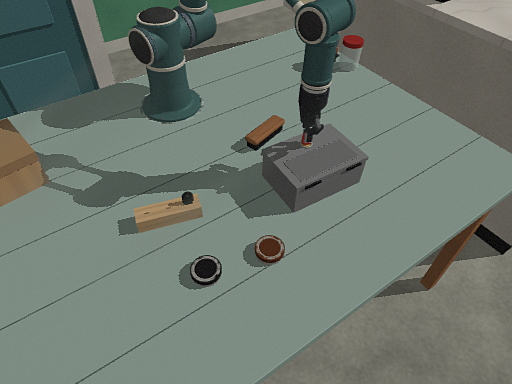

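The black key at (187,198), the tins at (206,270) and (270,248), and the brush at (266,132) are where they started. The red key is in the lock at (307,140).

```bash
python3 -c "
from h import *
print(bot.finish_job()); st()"
```

```text
the job is handed in; nothing more can be done
None
the job is handed in; nothing more can be done
```

The red key is in the caddy lock, pressed home and turned clockwise to its stop. I handed the job in at about 24 s with the arm still gripping it at 100 N and holding it turned.

- **Insertion:** I rocked the key about ±5° with readings of up to 17 N while easing it past the three pins. It stopped with the tool tip at 0.1195 m, where about 0.120 m was expected. It stayed there as the push rose from 5 to 17 N, so I take it as fully seated.
- **Turn:** The hand turned about 1.85 rad. Over the last part of the turn the moment climbed steeply from 0.06 to about 0.29 N m. That is well above the spring's 0.08 N m, which is how I know the plug is on its stop; I had no direct reading of the plug angle. About 15 N of downward push was still on at the end.
- **Everything else:** In the last picture the black key, both tins and the brush look unmoved.
- **Checks that disagreed:** The cameras placed the lock 2 to 3 mm apart, and free-space tool readings jittered by 1 to 2 mm. Sideways forces reached about 6 N during insertion and eased after small corrections, ending around 2 to 4 N.
- **Refused moves:** The first two move calls were refused for a format error, and nothing moved.

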